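Lock the set stop screw of a height gauge with its jam nut

ROBOT

A 6-joint arm with a two-finger parallel gripper is mounted at the origin on a cart in front of the work surface, level with it; the furniture and walls round the work are solid. World frame = base frame: x ahead of the robot, y to its left, z up, the work surface at z = 0. Lengths are in m, angles in rad, forces in N, time in s.
With the tool pointing down it reaches from about 0.25 to 0.725 m from the base axis. Payload 4 kg.
Tool frame: the origin (TCP) lies between the finger pads; the fingertips stand 11 mm ahead of it and the grasp point (between the pads) lies 8 mm behind it (bot.tip_extent is the distance from the TCP to the fingertips, in m); z points along the fingers, y is the line along which they close (so a half turn about z gives the same grasp; the last joint's range is limited). The gripper opens to 85 mm and grips with 20 to 120 N. Pads are 22 mm wide; open, the fingers measure 114 mm over their backs; the gripper's body (76 mm by 85 mm) begins 54 mm behind the grasp point. The pads swing forward as they close: fully open they stand 13 mm farther back than shut.
Start: joints at [-1.301, 0.241, 0.005, 1.335, 0, 1.571], TCP at [0.133, -0.482, 0.222] pointing down, gripper open.
Joint ranges: [-2.72, 2.72], [-1.05, 1.87], [-1.09, 1.28], [-1.99, 2.15], [-1.42, 1.44], [-3.14, 3.14]. Speed limits (rad/s): [2.79, 2.79, 3.14, 3.14, 3.14, 3.14].

INTERFACE

Orientations are given as a unit quaternion [x, y, z, w].
In Python, from workcell import bot gives the robot as it stands. The module is installed in compiled form; this text tells all that it offers.
- The arm moves only by the tool drive_tool, never from a script. Its argument "rows" is a list of rows, each an object of numbers: "dx", "dy", "dz": the shift along the tool's x, y, z in units of 50 mm (1.0 is 50 mm); "wx", "wy", "wz": the turn, a rotation vector about the tool's x, y, z in units of 5 degrees (1.0 is 5 degrees); "hand": the finger opening in mm, from 0 to 85.4. A call has 1 to 20 rows; each row is the pose to reach, as a shift and turn from the pose commanded when the call began, along the tool's axes at that moment; what a row does not reach only later rows make up. A row lasts 1/10 s, in which the tool goes at most 50 mm and 8.59 degrees, less where a joint would pass 70% of its speed; a pose out of reach is approached as far as the arm can. A call with a gripper value outside its range is refused whole. The fingers move at their own pace and stop on an object; the grip force is fixed at half the most. Time passes only in rows, so rows that repeat a pose let the fingers close. It gives the time, the measured TCP pose, the force, the opening and the grip force at its end, in the units of the state.
- bot.get_obs(): the state, without advancing time (a new reading comes with each control period).
- bot.camera(name): name is "scene" or "side" or "wrist"; returns the picture (384x512x3 uint8, red, green, blue); there is no depth.
- bot.get_calibration(name): a dict with "vfov" (degrees; the focal length in pixels is half the picture's height over the tangent of half this angle, whatever the lens; pixels are square), "cx", "cy" (the principal point, pixels), "k1" (the pictures are not rectified: a ray, as slopes to the right and down, at radius r is drawn at 1 + k1 r^2 times it, then the intrinsics apply), "origin" and "rotation" of the camera in the world; the wrist camera has in their place "mount" (4x4, takes a point from camera to tool coordinates, whose origin is the TCP and whose axes are the flange's). Camera axes: x right, y up, looking along -z (the intrinsics and any distortion apply to the point x, -y, -z); pixel columns grow to the right and rows downward; lengths in m; the calibration is good to about 2 mm. A picture is of the moment at which its call begins: read the wrist's pose just before it. get_calibration takes no time and is no camera call.
- bot.job_done(): hands the job in; it is judged then, once.
Trained networks look in the newest picture that a camera, given by its name, has taken for a name from the list of things; names that differ only in an ending like _2 or _b are one class to them, and where a whole thing is asked for, a point or a joint stands for the part that bears it (a point fixed in the world has none). Each returns a list of dicts, best first, with "score" (0 to 1); they miss things now and then, are a little off and sometimes report something else, mostly with a low value. They report only what shows in the picture. A call takes as long as a camera call.
- bot.look_for(camera, thing): "extent" ([centre column, centre row, width, height] in pixels, round what is visible of it).
- bot.outline_of(camera, thing): "region" (384x512 bool, what is visible of it) and "extent" ([centre column, centre row, width, height] in pixels, round what is visible of it).
The state is a dict: "clock": time; "joint_pos": joint angles; "joint_vel": joint speeds; "tau": joint torques, N m; "eef_pos": TCP position; "tool_rot": TCP orientation; "ft_force": force on the tool from outside, world axes, zero at the start; "ft_torque": the same for the moment, N m; "grip_width": finger opening in m; "grasp_force": force on a finger pad.
Only numpy, scipy, OpenCV 4.12 (cv2) and the standard library are available. Lean on these libraries where they do the work, as an engineer would, in place of code of your own. Each camera call takes 0.05 s, during which the arm holds its last target. There are 200 camera calls.

TASK

The height gauge's stop screw has just been set on the gauge block: lock it there without moving the block. Lay the big open-ended spanner flat on the screw's square head with its shank on the column's step, let go of it, and swing the jam nut's lever clockwise (seen from above) until the nut is hard tight, so that the wall beside the step holds the spanner and the screw never turns more than about 20 degrees. Then take the spanner off and lay it flat on the bench beside the stand.

Things in the scene. Friction and masses are not known exactly. Their poses are not given: they have to be found in the camera images.
- gauge_stand: height gauge: heavy grey C-shaped stand, does not move. Base 165 x 110 x 12 mm, column behind, 40 mm wide arm (top at 88 mm) carrying the vertical stop screw. Origin on the screw's axis at the base's underside; x from screw to column, z up. A press 450 mm high stands behind to the left, a carton 310 mm high behind to the right, both beyond x = 0.64 m: bring a large arm in from the robot's side
- spanner_rest (a point): on the stand: centre of the flat step on top of its column, 119 mm above the bench, 100 mm from the screw's axis, level with the screw head's collar. The step is 30 mm long (along x); on its -y side, 13 mm from this point, stands a wall 21 mm high with a sloped inner top edge; the +y side is open, 25 mm wide
- screw_head (a point): centre of the underside of the stop screw's square head, on the screw's axis, on top of the 42 mm collar, 119 mm above the bench. The head is 28 x 28 mm and 18.5 mm high, its flats square to this point's x and y; its top edges are chamfered by 3.5 mm. It stands within 2 degrees of square with the stand at the start
- head_corner (a point): a corner of the square head, 20 mm from the screw's axis; it shows how far the screw has turned (20 degrees = 6.9 mm)
- stop_screw (a joint): rotation of the stop screw in the stand, rad, growing clockwise seen from above; starts between -0.03 and 0.02. Its own friction is only 0.12 N m, so the nut drags it along unless the head is held; with the spanner on it still gives some 8 to 10 degrees (play of jaw and wall) before it is held
- jam_nut (a joint): rotation of the jam nut on the stop screw, rad, growing clockwise seen from above: tight against the arm at 1.25 (a firm stop), starts loose between 0 and 0.3. It takes 0.30 N m to turn (4 N at the lever's grip) and stays where it is left. At the stop it is tight: 10 N at the grip is plenty, above 25 N the spanner begins to give
- lever_grip (a point): middle of the black grip of the jam nut's lever, 85 mm from the screw's axis, 113 mm above the bench; x points outward along the lever. A rod 14 mm thick, 54 mm long, rising slightly outward, free below and beside. With nut and screw at 0 the lever points 220 degrees (anticlockwise from above) from the stand's x; it swings clockwise across the front of the stand
- open_spanner: the big steel open-ended spanner, 177 x 63 x 10 mm, 0.22 kg, lying flat. Origin at the underside of the jaw, at the point that belongs on the screw's axis (within 5 mm along x); x along the shank to the tail, z up (either face may be up). Jaw 30 mm wide, cheeks parallel, open to -x, from x = -17 mm to its bottom at 19 mm; shank 18 mm wide from x = 46 to 140 mm; tail eye 26 mm wide, ends at 160 mm
- spanner_grip (a point): on the spanner's shank, 64 mm from its origin, at half thickness: between the screw head and the column when the spanner is on
- gauge_block: steel setting gauge 30 x 60 x 42 mm with a knob, standing on the stand's base under the screw's foot; origin at the centre of its underside
- small_spanner: bystander: a small 13 mm combination spanner 154 mm long, lying flat; too small for the head
- loose_cap: bystander: a black bottle cap, 37 mm wide and 33 mm high

How it is judged:
By the outcome, as a careful person would: the job done as asked, in the order asked, and still so for the second after the job is handed in, with the robot touching nothing.
It also fails if it takes over 72 s, if anything falls off the work surface, if the arm or the gripper's body presses on something with over 40 N, if the wrist force passes 120 N, or if a joint passes its speed limit or range.

## Working session

There is one attempt and no reset: what is moved stays moved. The work goes in short steps, Python scripts to look and compute and a tool call to move; the robot and the scene stay as the last step left them, time stands still between calls to the robot, and variables do not carry over. Pictures are saved under pics/ and viewed, at most 10 in all, crops included, and the job is handed in when it is done.

Besides the shell and the picture viewer there is one more tool, called after ">>>" as name(argument=value, ...) on one line, values as JSON. drive_tool: Moves the arm, as the interface text tells. Its arguments: {"type":"object","properties":{"rows":{"type":"array","items":{"type":"object","properties":{"dx":{"type":"number"},"dy":{"type":"number"},"dz":{"type":"number"},"wx":{"type":"number"},"wy":{"type":"number"},"wz":{"type":"number"},"hand":{"type":"number"}}}}},"required":["rows"]}

```bash
mkdir -p pics; cat > h.py <<'E'
import numpy as np, cv2
from scipy.spatial.transform import Rotation as R
from workcell import bot
def cam(n):
    c=bot.get_calibration(n); f=192/np.tan(np.radians(c['vfov'])/2)
    if 'mount' in c:
        o=bot.get_obs(); T=np.eye(4); T[:3,:3]=R.from_quat(o['tool_rot']).as_matrix(); T[:3,3]=o['eef_pos']
        T=T@np.array(c['mount']); O,M=T[:3,3],T[:3,:3]
    else: O,M=np.array(c['origin']),np.array(c['rotation'])
    return dict(f=f,cx=c['cx'],cy=c['cy'],k=c['k1'],O=O,M=M)
def ray(c,u,v):
    d=np.array([(u-c['cx'])/c['f'],(v-c['cy'])/c['f']]); s=d.copy()
    for _ in range(20): s=d/(1+c['k']*(s@s))
    r=c['M']@np.array([s[0],-s[1],-1]); return r
def at_z(c,u,v,z):
    r=ray(c,u,v); return c['O']+r*(z-c['O'][2])/r[2]
def proj(c,P):
    p=c['M'].T@(np.asarray(P,float)-c['O']); s=np.array([p[0],-p[1]])/-p[2]
    s=s*(1+c['k']*(s@s)); return np.array([s[0]*c['f']+c['cx'],s[1]*c['f']+c['cy']])
def tri(c1,p1,c2,p2):
    a=ray(c1,*p1);b=ray(c2,*p2);a/=np.linalg.norm(a);b/=np.linalg.norm(b)
    t=np.linalg.lstsq(np.stack([a,-b],1),c2['O']-c1['O'],rcond=None)[0]
    A=c1['O']+a*t[0];B=c2['O']+b*t[1];return (A+B)/2,np.linalg.norm(A-B)
def save(n,im): cv2.imwrite('pics/'+n,im[:,:,::-1])
E
python3 - <<'E'
from h import *
np.set_printoptions(precision=3,suppress=True)
ims=[]
for n in ['scene','side']:
    c=cam(n); im=bot.camera(n); print(n,c['O'],c['f'],-c['M'][:,2]); ims.append(im)
    for t in ['gauge_stand','open_spanner','screw_head','spanner_rest','lever_grip','gauge_block','small_spanner','loose_cap']:
        try: print(t,[(round(d['score'],2),np.round(d['extent'])) for d in bot.look_for(n,t)[:2]])
        except Exception as e: print(t,e)
big=np.vstack(ims); save('a.png',ims[0]); save('b.png',ims[1])
save('ab.png',cv2.resize(np.hstack(ims),(800,300)))
E
```

```text
Traceback (most recent call last):
IndexError: too many indices for array: array is 1-dimensional, but 2 were indexed
```

```bash
sed -i "s/np.array(c\['rotation'\])$/R.from_quat(c['rotation']).as_matrix()/; s/,np.array(c\['rotation'\])/,R.from_quat(c['rotation']).as_matrix()/" h.py
python3 - <<'E'
from h import *
np.set_printoptions(precision=3,suppress=True)
print(bot.get_calibration('scene'),bot.get_calibration('wrist'))
ims=[]
for n in ['scene','side']:
    c=cam(n); im=bot.camera(n); print(n,c['O'],c['f'],-c['M'][:,2]); ims.append(im)
    for t in ['gauge_stand','open_spanner','screw_head','spanner_rest','lever_grip','gauge_block','small_spanner','loose_cap']:
        try: print(t,[(round(d['score'],2),np.round(d['extent'])) for d in bot.look_for(n,t)[:2]])
        except Exception as e: print(t,e)
save('a.png',cv2.resize(ims[0],(800,600),interpolation=cv2.INTER_CUBIC)); save('b.png',cv2.resize(ims[1],(800,600),interpolation=cv2.INTER_CUBIC))
E
```

```text
{'vfov': 48.80936112139858, 'cx': 256.5725731407685, 'cy': 191.65253335610456, 'k1': 0.02607411825903804, 'origin': array([0.013, 0.604, 0.874]), 'rotation': array([-0.116,  0.393,  0.871, -0.272])} {'vfov': 62.44462448749709, 'cx': 256.495072588079, 'cy': 194.28043562117614, 'k1': -0.07994934524853378, 'mount': array([[-0.001,  0.946,  0.324,  0.084],
       [ 1.   ,  0.001, -0.001,  0.001],
       [-0.001,  0.324, -0.946, -0.152],
       [ 0.   ,  0.   ,  0.   ,  1.   ]])}
scene [0.013 0.604 0.874] 423.169758506286 [ 0.415 -0.622 -0.664]
gauge_stand [(0.83, array([253., 185.,  78.,  73.]))]
open_spanner [(0.65, array([272., 182.,  48.,  28.])), (0.63, array([181., 292.,  72.,  30.]))]
screw_head [(0.94, array([273., 185.,  45.,  31.]))]
spanner_rest [(0.64, array([256., 185.,  74.,  68.]))]
lever_grip [(0.61, array([271., 184.,  40.,   8.]))]
gauge_block [(0.66, array([250., 204.,  23.,  16.]))]
small_spanner [(0.42, array([309., 182.,  19.,  25.]))]
loose_cap []
side [ 0.383 -0.96   0.596] 486.5022351109796 [ 0.118  0.869 -0.481]
gauge_stand [(0.58, array([282., 236., 118.,  74.]))]
open_spanner [(0.62, array([244., 179.,  63.,  18.])), (0.15, array([282., 234., 111.,  77.]))]
screw_head [(0.85, array([256., 219.,  66.,  49.])), (0.38, array([280., 236., 112.,  78.]))]
spanner_rest [(0.73, array([280., 236., 115.,  80.]))]
lever_grip [(0.57, array([255., 220.,  59.,  11.]))]
gauge_block [(0.49, array([276., 249.,  18.,  24.]))]
small_spanner [(0.89, array([257., 324.,  39.,  64.])), (0.68, array([255., 222.,  66.,  52.]))]
loose_cap [(0.53, array([196., 241.,  14.,  19.])), (0.31, array([255., 221.,  56.,  14.]))]
```

View pics/a.png

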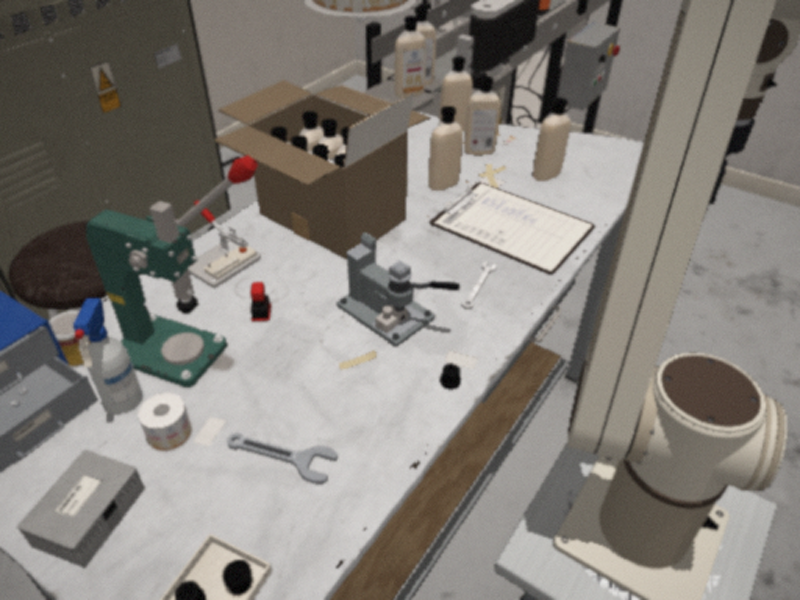

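View pics/b.png

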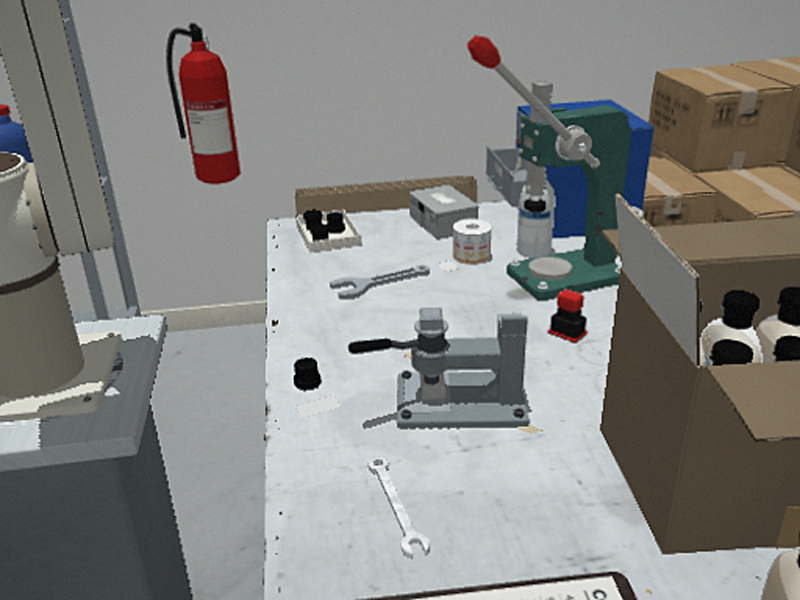

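The scene view (800x600) shows the stand at about (390,290), the big spanner at (282,457) with its jaw to the right (toward the robot) and tail at (237,440), the small spanner at (480,285) and the cap at (450,376). The side view agrees: spanner jaw (345,288), tail (425,270), head (431,315), lever grip pointing left toward the robot (375,346).

```bash
python3 - <<'E'
from h import *
np.set_printoptions(precision=3,suppress=True)
s,d=cam('scene'),cam('side'); k=.64
bot.camera('scene'); bot.camera('side')
for n,c in (('scene',s),('side',d)):
    for o in bot.outline_of(n,'open_spanner')[:2]:
        m=o['region']; ys,xs=np.nonzero(m)
        P=np.array([at_z(c,u,v,.008)[:2] for u,v in zip(xs,ys)])
        mu=P.mean(0); w,V=np.linalg.eigh(np.cov((P-mu).T)); a=V[:,1]; t=(P-mu)@a
        print(n,o['score'],np.round(o['extent']),'mu',mu,'axis',a,'ends',mu+a*t.min(),mu+a*t.max(), 'len',np.ptp(t))
        for q in np.linspace(t.min(),t.max(),9): 
            sel=abs(t-q)<.006; print('   ',round(q,3), np.ptp((P[sel]-mu)@V[:,0]).round(3))
def T(a,b): print(tri(s,np.array(a)*k,d,np.array(b)*k))
print('head top centre');T((400,267),(431,312))
print('grip end');T((458,287),(350,349))
print('grip inner');T((425,285),(395,345))
print('wall top');T((370,238),(512,318))
print('cap',at_z(s,450*k,376*k,.016),'small',at_z(d,380*k,465*k,.003),at_z(d,413*k,550*k,.003))
print('base corners',at_z(s,397*k,341*k,.012),at_z(s,341*k,303*k,.012),at_z(s,435*k,315*k,.012),at_z(d,399*k,415*k,.012),at_z(d,528*k,415*k,.012))
E
```

```text
scene 0.9 [180. 292.  72.  29.] mu [0.493 0.194] axis [-0.958 -0.285] ends [0.593 0.224] [0.422 0.173] len 0.17841050871821196
    -0.104 0.019
    -0.082 0.026
    -0.06 0.022
    -0.038 0.021
    -0.015 0.022
    0.007 0.029
    0.029 0.061
    0.052 0.068
    0.074 0.056
side 0.9 [244. 180.  65.  18.] mu [0.497 0.19 ] axis [-0.954 -0.301] ends [0.594 0.221] [0.423 0.167] len 0.1795816302775457
    -0.102 0.015
    -0.08 0.039
    -0.057 0.036
    -0.035 0.037
    -0.012 0.039
    0.01 0.038
    0.033 0.06
    0.055 0.077
    0.078 0.057
head top centre
(array([ 0.527, -0.159,  0.135]), np.float64(0.0033373545063639567))
grip end
(array([ 0.424, -0.192,  0.115]), np.float64(0.0010465943253445532))
grip inner
(array([ 0.481, -0.174,  0.103]), np.float64(0.0004357766236186229))
wall top
(array([ 0.62 , -0.195,  0.137]), np.float64(0.002015490633072561))
cap [ 0.367 -0.083  0.016] small [ 0.446 -0.273  0.003] [ 0.463 -0.406  0.003]
base corners [ 0.493 -0.104  0.012] [ 0.641 -0.127  0.012] [ 0.473 -0.203  0.012] [ 0.48  -0.194  0.012] [ 0.639 -0.223  0.012]
```

```bash
cat >> h.py <<'E'
def goto(p,yaw,tilt=0):
    """row numbers to put TCP at p, tool down, tool x at world yaw (deg); tilt about tool y"""
    o=bot.get_obs(); M=R.from_quat(o['tool_rot'])
    y=np.radians(yaw); x=np.array([np.cos(y),np.sin(y),0]); z=np.array([0,0,-1.]); 
    G=R.from_matrix(np.stack([x,np.cross(z,x),z],1))*R.from_euler('y',tilt,degrees=True)
    d=M.inv().apply(np.array(p)-o['eef_pos'])/.05; w=np.degrees((M.inv()*G).as_rotvec())/5
    print('d',d.round(3),'w',w.round(3),'rows>=',max(np.linalg.norm(d),np.linalg.norm(w)*5/8.59).round(1))
E
python3 - <<'E'
from h import *
np.set_printoptions(precision=3,suppress=True)
o=bot.get_obs(); print(o, bot.tip_extent); print(R.from_quat(o['tool_rot']).as_matrix())
goto((.495,.19,.22),197); goto((.495,.19,.22),17)
E
```

```text
{'clock': 1.15, 'joint_pos': array([-1.301,  0.241,  0.005,  1.335, -0.   ,  1.571]), 'joint_vel': array([-0.   , -0.001, -0.001, -0.001,  0.001,  0.001]), 'tau': array([ -0.002, -37.222,  25.27 ,   0.001,  -0.   ,  -0.   ]), 'eef_pos': array([ 0.133, -0.482,  0.222]), 'tool_rot': array([ 0.991,  0.134, -0.   , -0.   ]), 'ft_force': array([-0.505, -0.542,  0.095]), 'ft_torque': array([0.041, 0.035, 0.005]), 'grasp_force': 0.0, 'grip_width': 0.08522060272048405} 0.011
[[ 0.964  0.267 -0.   ]
 [ 0.267 -0.964  0.   ]
 [-0.    -0.    -1.   ]]
d [ 10.555 -11.024   0.032] w [ 0.     0.001 35.692] rows>= 20.8
d [ 10.555 -11.024   0.032] w [-0.     0.    -0.308] rows>= 15.3
```

>>> drive_tool(rows=[{"dx":0.53,"dy":-0.55,"wz":-1.7},{"dx":1.06,"dy":-1.1,"wz":-3.4},{"dx":1.59,"dy":-1.65,"wz":-5.1},{"dx":2.12,"dy":-2.2,"wz":-6.8},{"dx":2.65,"dy":-2.75,"wz":-8.5},{"dx":3.18,"dy":-3.3,"wz":-10.2},{"dx":3.71,"dy":-3.85,"wz":-11.9},{"dx":4.24,"dy":-4.4,"wz":-13.6},{"dx":4.77,"dy":-4.95,"wz":-15.3},{"dx":5.3,"dy":-5.5,"wz":-17.0},{"dx":5.83,"dy":-6.05,"wz":-18.7},{"dx":6.36,"dy":-6.6,"wz":-20.4},{"dx":6.89,"dy":-7.15,"wz":-22.1},{"dx":7.42,"dy":-7.7,"wz":-23.8},{"dx":7.95,"dy":-8.25,"wz":-25.5},{"dx":8.48,"dy":-8.8,"wz":-27.2},{"dx":9.01,"dy":-9.35,"wz":-28.9},{"dx":9.54,"dy":-9.9,"wz":-30.6},{"dx":10.07,"dy":-10.45,"wz":-32.3},{"dx":10.55,"dy":-11.0,"wz":-34.0}])

```text
invalid input at $.rows[0]: expected keys dx, dy, dz, wx, wy, wz, hand
```

```bash
python3 - <<'E'
from h import *
np.set_printoptions(precision=3,suppress=True)
o=bot.get_obs(); print(o['clock'],o['joint_pos'],o['eef_pos']); goto((.500,.194,.20),197)
E
```

```text
1.15 [-1.301  0.241  0.005  1.335 -0.     1.571] [ 0.133 -0.482  0.222]
d [ 10.672 -11.074   0.432] w [ 0.     0.001 35.692] rows>= 20.8
```

>>> drive_tool(rows=[{"dx":0.53,"dy":-0.55,"dz":0,"wx":0,"wy":0,"wz":-1.7,"hand":50},{"dx":1.06,"dy":-1.1,"dz":0,"wx":0,"wy":0,"wz":-3.4,"hand":50},{"dx":1.59,"dy":-1.65,"dz":0,"wx":0,"wy":0,"wz":-5.1,"hand":50},{"dx":2.12,"dy":-2.2,"dz":0,"wx":0,"wy":0,"wz":-6.8,"hand":50},{"dx":2.65,"dy":-2.75,"dz":0,"wx":0,"wy":0,"wz":-8.5,"hand":50},{"dx":3.18,"dy":-3.3,"dz":0,"wx":0,"wy":0,"wz":-10.2,"hand":50},{"dx":3.71,"dy":-3.85,"dz":0,"wx":0,"wy":0,"wz":-11.9,"hand":50},{"dx":4.24,"dy":-4.4,"dz":0,"wx":0,"wy":0,"wz":-13.6,"hand":50},{"dx":4.77,"dy":-4.95,"dz":0,"wx":0,"wy":0,"wz":-15.3,"hand":50},{"dx":5.3,"dy":-5.5,"dz":0,"wx":0,"wy":0,"wz":-17.0,"hand":50},{"dx":5.83,"dy":-6.05,"dz":0,"wx":0,"wy":0,"wz":-18.7,"hand":50},{"dx":6.36,"dy":-6.6,"dz":0,"wx":0,"wy":0,"wz":-20.4,"hand":50},{"dx":6.89,"dy":-7.15,"dz":0,"wx":0,"wy":0,"wz":-22.1,"hand":50},{"dx":7.42,"dy":-7.7,"dz":0,"wx":0,"wy":0,"wz":-23.8,"hand":50},{"dx":7.95,"dy":-8.25,"dz":0,"wx":0,"wy":0,"wz":-25.5,"hand":50},{"dx":8.48,"dy":-8.8,"dz":0,"wx":0,"wy":0,"wz":-27.2,"hand":50},{"dx":9.01,"dy":-9.35,"dz":0,"wx":0,"wy":0,"wz":-28.9,"hand":50},{"dx":9.54,"dy":-9.9,"dz":0,"wx":0,"wy":0,"wz":-30.6,"hand":50},{"dx":10.07,"dy":-10.45,"dz":0,"wx":0,"wy":0,"wz":-32.3,"hand":50},{"dx":10.67,"dy":-11.07,"dz":0,"wx":0,"wy":0,"wz":-34.0,"hand":50}])

```text
clock: 3.15
eef_pos: [0.5004, 0.195, 0.2217]
tool_rot: [-0.051, 0.999, -0.0, 0.0]
ft_force: [1.0, -1.6, 0.8]
grip_width: 0.0497
grasp_force: 0.0
```

```bash
python3 - <<'E'
from h import *
np.set_printoptions(precision=3,suppress=True)
o=bot.get_obs(); print(o['clock'],o['joint_pos'],o['eef_pos']); goto((.500,.194,.17),197)
E
```

```text
3.15 [ 0.372  0.314  0.105  1.361 -0.     0.271] [0.5   0.195 0.222]
d [ 0.01  -0.019  1.035] w [-0.004  0.002 -2.241] rows>= 1.3
```

>>> drive_tool(rows=[{"dx":0,"dy":0,"dz":0.5,"wx":0,"wy":0,"wz":-1.2,"hand":50},{"dx":0,"dy":0,"dz":1.0,"wx":0,"wy":0,"wz":-2.24,"hand":40},{"dx":0,"dy":0,"dz":1.0,"wx":0,"wy":0,"wz":-2.24,"hand":40},{"dx":0,"dy":0,"dz":1.0,"wx":0,"wy":0,"wz":-2.24,"hand":40}])

```text
clock: 3.55
eef_pos: [0.4996, 0.1936, 0.1716]
tool_rot: [-0.144, 0.99, -0.0, -0.001]
ft_force: [-0.3, 0.1, -0.6]
grip_width: 0.0401
grasp_force: 0.0
```

```bash
cat > meas.py <<'E'
from h import *
np.set_printoptions(precision=4,suppress=True)
def spanner(z=.010,tag=None):
    c=cam('wrist'); im=bot.camera('wrist')
    for o in bot.outline_of('wrist','open_spanner')[:1]:
        m=o['region'].astype(np.uint8); ys,xs=np.nonzero(m)
        P=np.array([at_z(c,u,v,z)[:2] for u,v in zip(xs,ys)])
        mu=P.mean(0); w,V=np.linalg.eigh(np.cov((P-mu).T)); a=V[:,1]; t=(P-mu)@a; n=V[:,0]
        print(o['score'],o['extent'],'ends',mu+a*t.min(),mu+a*t.max(),'len',np.ptp(t),'yaw',np.degrees(np.arctan2(a[1],a[0])))
        for q in np.arange(t.min(),t.max(),.01):
            sel=abs(t-q)<.003
            if sel.sum()>3:
                s=(P[sel]-mu)@n; e=np.array([s.min(),s.max()]); print('  ',(mu+a*q+n*e.mean()),'w',np.ptp(e).round(4))
        for u,v in ((m.any(0).nonzero()[0][[0,-1]],m.any(1).nonzero()[0][[0,-1]]),): print(u,v)
        im=im.copy(); cv2.drawContours(im,cv2.findContours(m,0,1)[0],-1,(255,0,0),1)
    if tag: save(tag,im)
    return c
E
python3 - <<'E'
from meas import *
spanner(.010,'c.png')
E
```

```text
0.68 [258.8, 177.1, 67.9, 163.1] ends [0.5937 0.2234] [0.4256 0.1731] len 0.17550626771469302 yaw -163.32925411373378
   [0.5937 0.2235] w 0.0157
   [0.5841 0.2206] w 0.0246
   [0.5745 0.2177] w 0.0244
   [0.565  0.2148] w 0.0175
   [0.5552 0.2125] w 0.0184
   [0.5456 0.2096] w 0.0183
   [0.5362 0.2062] w 0.017
   [0.5266 0.2034] w 0.0169
   [0.5171 0.2005] w 0.0167
   [0.5075 0.1976] w 0.0165
   [0.498  0.1943] w 0.0174
   [0.4885 0.1914] w 0.0172
   [0.4786 0.1895] w 0.027
   [0.4692 0.1862] w 0.0456
   [0.4597 0.1829] w 0.0579
   [0.4501 0.18  ] w 0.0615
   [0.4404 0.1776] w 0.0619
   [0.431  0.1743] w 0.0566
[227 291] [ 94 257]
```

View pics/c.png

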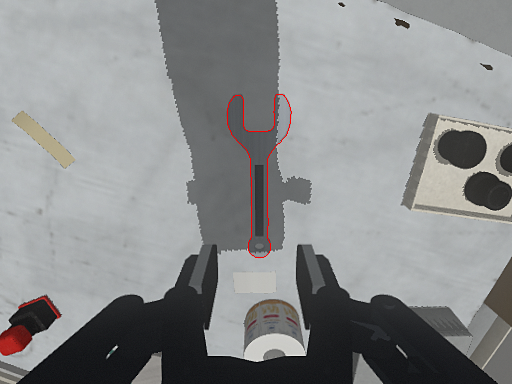

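```bash
python3 - <<'E'
from h import *
goto((.5025,.1958,.013),196.9)
E
```

```text
d [-0.036  0.027  3.204] w [ 0.002  0.029 -0.068] rows>= 3.2
```

>>> drive_tool(rows=[{"dx":-0.036,"dy":0.027,"dz":0.9,"wx":0,"wy":0,"wz":-0.07,"hand":40},{"dx":-0.036,"dy":0.027,"dz":1.8,"wx":0,"wy":0,"wz":-0.07,"hand":40},{"dx":-0.036,"dy":0.027,"dz":2.6,"wx":0,"wy":0,"wz":-0.07,"hand":35},{"dx":-0.036,"dy":0.027,"dz":3.0,"wx":0,"wy":0,"wz":-0.07,"hand":35},{"dx":-0.036,"dy":0.027,"dz":3.19,"wx":0,"wy":0,"wz":-0.07,"hand":35},{"dx":-0.036,"dy":0.027,"dz":3.19,"wx":0,"wy":0,"wz":-0.07,"hand":35}])

```text
clock: 4.25
eef_pos: [0.5015, 0.1954, 0.0122]
tool_rot: [-0.147, 0.989, -0.0, -0.0]
ft_force: [-0.3, -0.1, 0.1]
grip_width: 0.0345
grasp_force: 0.0
```

```bash
python3 - <<'E'
from h import *
o=bot.get_obs(); print(o['eef_pos'],R.from_quat(o['tool_rot']).as_matrix().round(4),o['ft_force'],o['grip_width'])
goto((.5025,.1958,.0125),196.9)
E
```

```text
[0.50154003 0.19542674 0.01222579] [[-9.565e-01 -2.916e-01 -1.000e-04]
 [-2.916e-01  9.565e-01 -0.000e+00]
 [ 1.000e-04 -0.000e+00 -1.000e+00]] [-0.27461527 -0.0607355   0.05776404] 0.03446004186864601
d [-0.021  0.002 -0.005] w [-0.    -0.001  0.011] rows>= 0.0
```

>>> drive_tool(rows=[{"dx":-0.02,"dy":0,"dz":0,"wx":0,"wy":0,"wz":0,"hand":12},{"dx":-0.02,"dy":0,"dz":0,"wx":0,"wy":0,"wz":0,"hand":12},{"dx":-0.02,"dy":0,"dz":0,"wx":0,"wy":0,"wz":0,"hand":12},{"dx":-0.02,"dy":0,"dz":0,"wx":0,"wy":0,"wz":0,"hand":12},{"dx":-0.02,"dy":0,"dz":0,"wx":0,"wy":0,"wz":0,"hand":12},{"dx":-0.02,"dy":0,"dz":-0.2,"wx":0,"wy":0,"wz":0,"hand":12},{"dx":-0.02,"dy":0,"dz":-0.7,"wx":0,"wy":0,"wz":0,"hand":12},{"dx":-0.02,"dy":0,"dz":-1.5,"wx":0,"wy":0,"wz":0,"hand":12},{"dx":-0.02,"dy":0,"dz":-2.4,"wx":0,"wy":0,"wz":0,"hand":12},{"dx":-0.02,"dy":0,"dz":-3.2,"wx":0,"wy":0,"wz":0,"hand":12},{"dx":-0.02,"dy":0,"dz":-3.6,"wx":0,"wy":0,"wz":0,"hand":12}])

```text
clock: 5.35
eef_pos: [0.5039, 0.1965, 0.1973]
tool_rot: [-0.148, 0.989, 0.001, 0.003]
ft_force: [0.5, -0.3, 0.8]
grip_width: 0.0119
grasp_force: 0.0
```

```bash
python3 - <<'E'
from h import *
o=bot.get_obs(); print(o['eef_pos'],o['ft_force'],o['grip_width'],o['grasp_force'],o['clock'])
# placing pose estimate: screw (.527,-.159) yaw -9 ; go 3cm short on +y
y=np.radians(-9); a=np.array([np.cos(y),np.sin(y)])
p=np.array([.527,-.159])+.064*a; print(p)
goto((*p+np.array([0,.10]),.19),171)
E
```

```text
[0.50392271 0.1965297  0.19732743] [ 0.51418473 -0.34105205  0.76307504] 0.011935209859125898 0.0 5.35
[ 0.59021205 -0.16901181]
d [-0.096 -5.583  0.144] w [0.025 0.079 5.202] rows>= 5.6
```

```bash
python3 - <<'E'
from meas import *
spanner(.010,'d.png')
E
```

```text
0.76 [257.2, 163.7, 62.7, 155.4] ends [0.5937 0.2234] [0.4256 0.1729] len 0.175616085704823 yaw -163.27858291347704
   [0.5937 0.2237] w 0.0167
   [0.5841 0.2208] w 0.0238
   [0.5745 0.2178] w 0.0236
   [0.5648 0.2155] w 0.0175
   [0.5554 0.212 ] w 0.0185
   [0.5458 0.2091] w 0.0183
   [0.5363 0.2061] w 0.0159
   [0.527  0.2021] w 0.018
   [0.5173 0.1997] w 0.0189
   [0.5077 0.1968] w 0.0188
   [0.4982 0.1939] w 0.0186
   [0.4885 0.1915] w 0.0173
   [0.4788 0.1891] w 0.0268
   [0.4692 0.1861] w 0.0456
   [0.4596 0.1832] w 0.0579
   [0.4499 0.1808] w 0.0627
   [0.4405 0.1774] w 0.0633
   [0.4309 0.1745] w 0.0586
[227 288] [ 87 241]
```

View pics/d.png

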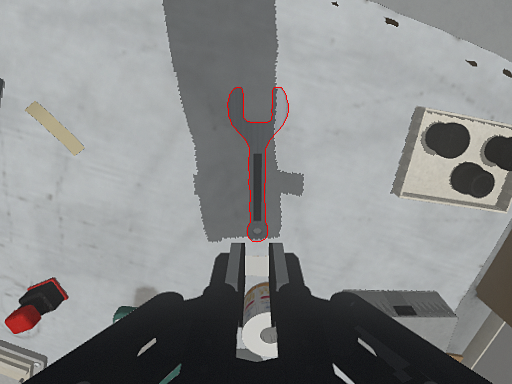

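The wrist picture shows the spanner unmoved, jaw (257,100), tail (257,232), and the fingers empty: it lifted before the fingers closed. Retry, waiting for the grip.

```bash
python3 - <<'E'
from h import *
goto((.5025,.1955,.012),196.9)
E
```

```text
d [ 0.08  -0.015  3.698] w [0.008 0.101 0.022] rows>= 3.7
```

>>> drive_tool(rows=[{"dx":0.01,"dy":0,"dz":0.9,"wx":0,"wy":0,"wz":0,"hand":32},{"dx":0.01,"dy":0,"dz":1.8,"wx":0,"wy":0,"wz":0,"hand":32},{"dx":0.01,"dy":0,"dz":2.7,"wx":0,"wy":0,"wz":0,"hand":32},{"dx":0.01,"dy":0,"dz":3.3,"wx":0,"wy":0,"wz":0,"hand":32},{"dx":0.01,"dy":0,"dz":3.6,"wx":0,"wy":0,"wz":0,"hand":32},{"dx":0.01,"dy":0,"dz":3.6,"wx":0,"wy":0,"wz":0,"hand":25},{"dx":0.01,"dy":0,"dz":3.6,"wx":0,"wy":0,"wz":0,"hand":5},{"dx":0.01,"dy":0,"dz":3.6,"wx":0,"wy":0,"wz":0,"hand":5},{"dx":0.01,"dy":0,"dz":3.6,"wx":0,"wy":0,"wz":0,"hand":5},{"dx":0.01,"dy":0,"dz":3.6,"wx":0,"wy":0,"wz":0,"hand":5},{"dx":0.01,"dy":0,"dz":3.6,"wx":0,"wy":0,"wz":0,"hand":5},{"dx":0.01,"dy":0,"dz":3.6,"wx":0,"wy":0,"wz":0,"hand":5}])

```text
clock: 6.65
eef_pos: [0.502, 0.1958, 0.0125]
tool_rot: [-0.148, 0.989, 0.0, 0.0]
ft_force: [-0.5, -0.6, 0.9]
grip_width: 0.0049
grasp_force: 0.0
```

```bash
python3 - <<'E'
from h import *
im=bot.camera('wrist'); c=cam('wrist'); d=bot.camera('side')
for w in ((0,0,-.0),):
  o=bot.get_obs(); print(proj(c,o['eef_pos']),proj(c,(.502,.196,.01)), proj(cam('side'),o['eef_pos']))
p=proj(cam('side'),o['eef_pos']).astype(int); cr=d[p[1]-60:p[1]+50,p[0]-75:p[0]+75]
save('e.png',np.hstack([im[:,56:456],cv2.resize(cr,(400,384))]))
E
```

```text
[257.88398751 248.88375258] [258.26949425 247.2571238 ] [241.99595661 176.85014075]
```

View pics/e.png

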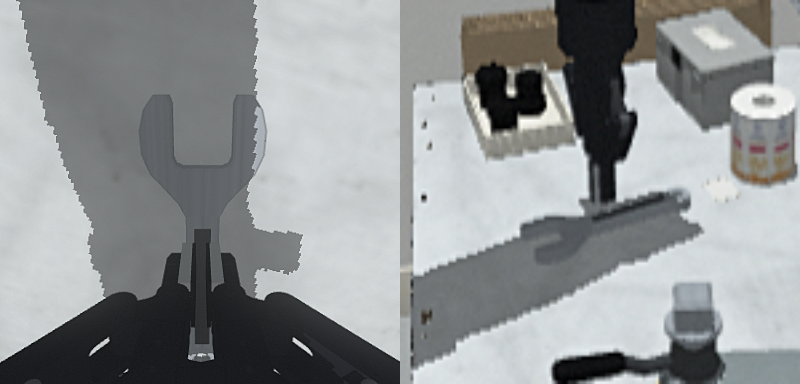

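```bash
python3 - <<'E'
import cv2
im=cv2.imread('pics/e.png')[200:384,110:310]
im=cv2.convertScaleAbs(im,alpha=2.2,beta=20)
cv2.imwrite('pics/f.png',cv2.resize(im,None,fx=3.2,fy=3.2,interpolation=cv2.INTER_NEAREST))
E
```

```text
(no output)
```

View pics/f.png

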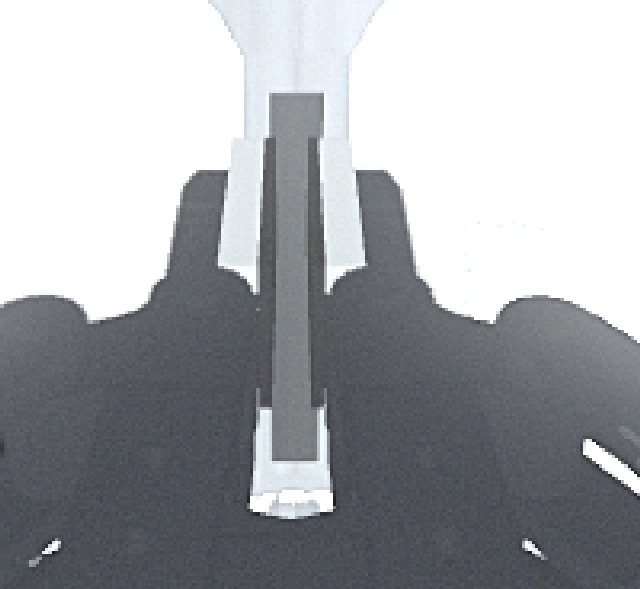

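The zoom shows the pads (rows 137-405) closed above the shank, so the tips stand higher than assumed. I'll open and feel downward gently.

>>> drive_tool(rows=[{"dx":0,"dy":0,"dz":0,"wx":0,"wy":0,"wz":0,"hand":34},{"dx":0,"dy":0,"dz":0,"wx":0,"wy":0,"wz":0,"hand":34},{"dx":0,"dy":0,"dz":0,"wx":0,"wy":0,"wz":0,"hand":34},{"dx":0,"dy":0,"dz":0,"wx":0,"wy":0,"wz":0,"hand":34},{"dx":0,"dy":0,"dz":0.04,"wx":0,"wy":0,"wz":0,"hand":34},{"dx":0,"dy":0,"dz":0.08,"wx":0,"wy":0,"wz":0,"hand":34},{"dx":0,"dy":0,"dz":0.08,"wx":0,"wy":0,"wz":0,"hand":34}])

```text
clock: 7.45
eef_pos: [0.5014, 0.1956, 0.0077]
tool_rot: [-0.148, 0.989, -0.0, -0.0]
ft_force: [-0.3, -0.5, -0.1]
grip_width: 0.0342
grasp_force: 0.0
```

>>> drive_tool(rows=[{"dx":0,"dy":0,"dz":0.03,"wx":0,"wy":0,"wz":0,"hand":34},{"dx":0,"dy":0,"dz":0.06,"wx":0,"wy":0,"wz":0,"hand":34},{"dx":0,"dy":0,"dz":0.06,"wx":0,"wy":0,"wz":0,"hand":34}])

```text
clock: 7.75
eef_pos: [0.5016, 0.1956, 0.0048]
tool_rot: [-0.148, 0.989, -0.0, -0.0]
ft_force: [-0.2, 0.2, -0.0]
grip_width: 0.034
grasp_force: 0.0
```

>>> drive_tool(rows=[{"dx":0,"dy":0,"dz":0,"wx":0,"wy":0,"wz":0,"hand":10},{"dx":0,"dy":0,"dz":0,"wx":0,"wy":0,"wz":0,"hand":10},{"dx":0,"dy":0,"dz":0,"wx":0,"wy":0,"wz":0,"hand":10},{"dx":0,"dy":0,"dz":0,"wx":0,"wy":0,"wz":0,"hand":10},{"dx":0,"dy":0,"dz":0,"wx":0,"wy":0,"wz":0,"hand":10}])

```text
clock: 8.25
eef_pos: [0.5018, 0.1957, 0.0052]
tool_rot: [-0.148, 0.989, 0.0, 0.0]
ft_force: [-1.1, 0.1, 0.1]
grip_width: 0.0097
grasp_force: 0.0
```

>>> drive_tool(rows=[{"dx":0,"dy":0,"dz":0,"wx":0,"wy":0,"wz":0,"hand":34},{"dx":0,"dy":0,"dz":0,"wx":0,"wy":0,"wz":0,"hand":34},{"dx":0,"dy":0,"dz":0,"wx":0,"wy":0,"wz":0,"hand":34},{"dx":0,"dy":0,"dz":0.04,"wx":0,"wy":0,"wz":0,"hand":34},{"dx":0,"dy":0,"dz":0.08,"wx":0,"wy":0,"wz":0,"hand":34},{"dx":0,"dy":0,"dz":0.08,"wx":0,"wy":0,"wz":0,"hand":34}])

```text
clock: 8.85
eef_pos: [0.5014, 0.1956, 0.0007]
tool_rot: [-0.148, 0.989, -0.0, -0.0]
ft_force: [-0.2, 0.5, -0.6]
grip_width: 0.0341
grasp_force: 0.0
```

>>> drive_tool(rows=[{"dx":0,"dy":0,"dz":0.03,"wx":0,"wy":0,"wz":0,"hand":34},{"dx":0,"dy":0,"dz":0.06,"wx":0,"wy":0,"wz":0,"hand":34},{"dx":0,"dy":0,"dz":0.06,"wx":0,"wy":0,"wz":0,"hand":34}])

```text
clock: 9.15
eef_pos: [0.5016, 0.1956, -0.0022]
tool_rot: [-0.148, 0.989, -0.0, -0.0]
ft_force: [0.6, 0.3, -0.6]
grip_width: 0.0344
grasp_force: 0.0
```

>>> drive_tool(rows=[{"dx":0,"dy":0,"dz":0,"wx":0,"wy":0,"wz":0,"hand":10},{"dx":0,"dy":0,"dz":0,"wx":0,"wy":0,"wz":0,"hand":10},{"dx":0,"dy":0,"dz":0,"wx":0,"wy":0,"wz":0,"hand":10},{"dx":0,"dy":0,"dz":0,"wx":0,"wy":0,"wz":0,"hand":10}])

```text
clock: 9.55
eef_pos: [0.5018, 0.1958, -0.0016]
tool_rot: [-0.148, 0.989, 0.0, 0.0]
ft_force: [-1.3, 0.2, 2.6]
grip_width: 0.0148
grasp_force: 58.7
```

>>> drive_tool(rows=[{"dx":0,"dy":0,"dz":0,"wx":0,"wy":0,"wz":0,"hand":30},{"dx":0,"dy":0,"dz":0,"wx":0,"wy":0,"wz":0,"hand":30},{"dx":0,"dy":0,"dz":0,"wx":0,"wy":0,"wz":0,"hand":30},{"dx":0,"dy":0,"dz":0.03,"wx":0,"wy":0,"wz":0,"hand":30},{"dx":0,"dy":0,"dz":0.06,"wx":0,"wy":0,"wz":0,"hand":30},{"dx":0,"dy":0,"dz":0.06,"wx":0,"wy":0,"wz":0,"hand":30}])

```text
clock: 10.15
eef_pos: [0.5015, 0.1956, -0.0052]
tool_rot: [-0.148, 0.989, -0.0, -0.0]
ft_force: [-0.3, -0.1, -0.4]
grip_width: 0.0299
grasp_force: 0.0
```

>>> drive_tool(rows=[{"dx":0,"dy":0,"dz":0.03,"wx":0,"wy":0,"wz":0,"hand":30},{"dx":0,"dy":0,"dz":0.06,"wx":0,"wy":0,"wz":0,"hand":30},{"dx":0,"dy":0,"dz":0.06,"wx":0,"wy":0,"wz":0,"hand":30}])

```text
clock: 10.45
eef_pos: [0.5016, 0.1957, -0.0082]
tool_rot: [-0.148, 0.989, -0.0, -0.0]
ft_force: [-0.2, -0.6, 0.8]
grip_width: 0.0303
grasp_force: 0.0
```

```bash
python3 - <<'E'
from h import *
o=bot.get_obs(); print(o['eef_pos'],o['ft_force'])
c=cam('wrist'); im=bot.camera('wrist')
r=bot.outline_of('wrist','open_spanner')
if r:
    m=r[0]['region']; ys,xs=np.nonzero(m); print(r[0]['score'],r[0]['extent'])
    for z in (.01,-.0,-.01):
        P=np.array([at_z(c,u,v,z) for u,v in zip(xs,ys)])
        a=np.array([.956,.293,0]); n=np.array([-.293,.956,0]); t=P@n; print(z,'width',np.ptp(t), 'tip',(P@a).min()-o['eef_pos']@a)
E
```

```text
[ 0.5015646   0.19565492 -0.00815844] [-0.1517596  -0.60851745  0.84837369]
0.79 [256.1, 229.1, 146.1, 263.4]
0.01 width 0.06194555142776763 tip -0.07953726133474737
-0.0 width 0.06657540529726186 tip -0.07924335396050447
-0.01 width 0.07120525916675606 tip -0.07894944658626168
```

>>> drive_tool(rows=[{"dx":0,"dy":0,"dz":0,"wx":0,"wy":0,"wz":0,"hand":10},{"dx":0,"dy":0,"dz":0,"wx":0,"wy":0,"wz":0,"hand":10},{"dx":0,"dy":0,"dz":0,"wx":0,"wy":0,"wz":0,"hand":10},{"dx":0,"dy":0,"dz":0,"wx":0,"wy":0,"wz":0,"hand":10},{"dx":0,"dy":0,"dz":0,"wx":0,"wy":0,"wz":0,"hand":10}])

```text
clock: 11.05
eef_pos: [0.5019, 0.1958, -0.0076]
tool_rot: [-0.148, 0.989, 0.0, 0.0]
ft_force: [-1.1, -1.5, 3.0]
grip_width: 0.0161
grasp_force: 59.6
```

>>> drive_tool(rows=[{"dx":0,"dy":0,"dz":-0.1,"wx":0,"wy":0,"wz":0,"hand":10},{"dx":0,"dy":0,"dz":-0.4,"wx":0,"wy":0,"wz":0,"hand":10},{"dx":0,"dy":0,"dz":-1.0,"wx":0,"wy":0,"wz":0,"hand":10},{"dx":0,"dy":0,"dz":-1.8,"wx":0,"wy":0,"wz":0,"hand":10},{"dx":0,"dy":0,"dz":-2.6,"wx":0,"wy":0,"wz":0,"hand":10},{"dx":0,"dy":0,"dz":-3.4,"wx":0,"wy":0,"wz":0,"hand":10},{"dx":0,"dy":0,"dz":-3.9,"wx":0,"wy":0,"wz":0,"hand":10},{"dx":0,"dy":0,"dz":-4.0,"wx":0,"wy":0,"wz":0,"hand":10}])

```text
clock: 11.85
eef_pos: [0.5036, 0.1964, 0.1955]
tool_rot: [-0.148, 0.989, 0.001, 0.003]
ft_force: [0.9, -0.0, -3.1]
grip_width: 0.0159
grasp_force: 59.0
```

```bash
python3 - <<'E'
from meas import *
o=bot.get_obs(); print(o['eef_pos'],o['ft_force'],o['grip_width'],o['grasp_force'])
c=cam('wrist'); im=bot.camera('wrist'); save('g.png',im)
r=bot.outline_of('wrist','open_spanner'); print([ (x['score'],x['extent']) for x in r[:2]])
# candidate pose: 7 cm short of the screw on +y, for viewing
y=np.radians(-9); a=np.array([np.cos(y),np.sin(y)])
p=np.array([.527,-.159])+.064*a
goto((*p+np.array([0,.11]),.19),171)
E
```

```text
[0.5036 0.1964 0.1955] [ 0.8907 -0.0158 -3.0782] 0.015871769061729345 58.9515620470047
[(0.66, [255.2, 228.6, 148.5, 265.2])]
d [-0.2   -5.389  0.04 ] w [0.001 0.006 5.202] rows>= 5.4
```

>>> drive_tool(rows=[{"dx":-0.03,"dy":-0.5,"dz":0,"wx":0,"wy":0,"wz":0.6,"hand":10},{"dx":-0.07,"dy":-1.2,"dz":0,"wx":0,"wy":0,"wz":1.2,"hand":10},{"dx":-0.1,"dy":-2.0,"dz":0,"wx":0,"wy":0,"wz":2.0,"hand":10},{"dx":-0.13,"dy":-2.8,"dz":0,"wx":0,"wy":0,"wz":2.8,"hand":10},{"dx":-0.15,"dy":-3.6,"dz":0,"wx":0,"wy":0,"wz":3.6,"hand":10},{"dx":-0.17,"dy":-4.4,"dz":0,"wx":0,"wy":0,"wz":4.4,"hand":10},{"dx":-0.2,"dy":-5.1,"dz":0,"wx":0,"wy":0,"wz":5.0,"hand":10},{"dx":-0.2,"dy":-5.4,"dz":0,"wx":0,"wy":0,"wz":5.2,"hand":10},{"dx":-0.2,"dy":-5.4,"dz":0,"wx":0,"wy":0,"wz":5.2,"hand":10},{"dx":-0.2,"dy":-5.4,"dz":0,"wx":0,"wy":0,"wz":5.2,"hand":10}])

```text
clock: 12.95
eef_pos: [0.589, -0.059, 0.19]
tool_rot: [0.078, 0.997, 0.0, -0.002]
ft_force: [-0.1, -0.2, -2.8]
grip_width: 0.0155
grasp_force: 59.1
```

```bash
python3 - <<'E'
from meas import *
o=bot.get_obs(); print(o['eef_pos'],o['joint_pos'],o['grip_width'],o['clock'])
c=cam('wrist'); im=bot.camera('wrist')
for t in ('open_spanner','screw_head','gauge_stand'):
    r=bot.look_for('wrist',t); print(t,[(x['score'],x['extent']) for x in r[:2]])
save('h.png',cv2.resize(im,(800,600),interpolation=cv2.INTER_CUBIC)); cv2.imwrite('h_raw.png',im[:,:,::-1]); np.savez('h_cam.npz',**c)
E
```

```text
[ 0.589 -0.059  0.19 ] [-0.1003  0.4419  0.2103  1.3435  0.0008  0.0564] 0.01548230917782751 12.95
open_spanner [(0.73, [256.6, 226.6, 148.1, 263.5])]
screw_head [(0.81, [82.4, 90.2, 125.6, 176.9]), (0.3, [116.7, 148.4, 191.4, 296.9])]
gauge_stand [(0.81, [115.1, 148.0, 191.1, 296.0]), (0.22, [22.2, 73.7, 44.4, 33.6])]
```

View pics/h.png

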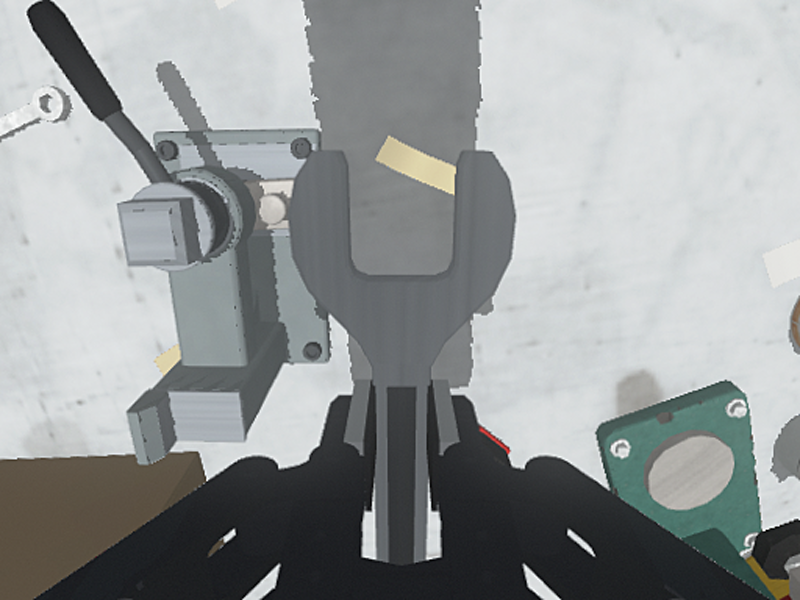

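Clear view: head around (158,233), lever pointing up-left to the grip (75,60), step rectangle at about (170-245, 392-440) with the wall to its left, and the held spanner centred at x≈402 with jaw bottom at row 275. Zooming for precise corners.

```bash
python3 - <<'E'
import cv2,numpy as np
im=cv2.imread('h_raw.png'); o=np.zeros((600,790,3),np.uint8)
a=cv2.resize(im[110:290,65:165],None,fx=3.3,fy=3.3,interpolation=cv2.INTER_CUBIC); o[:a.shape[0],:a.shape[1]]=a
b=cv2.resize(im[118:182,70:134],None,fx=7,fy=7,interpolation=cv2.INTER_CUBIC); o[:b.shape[0],340:340+b.shape[1]]=b
cv2.imwrite('pics/i.png',o)
E
```

```text
(no output)
```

View pics/i.png

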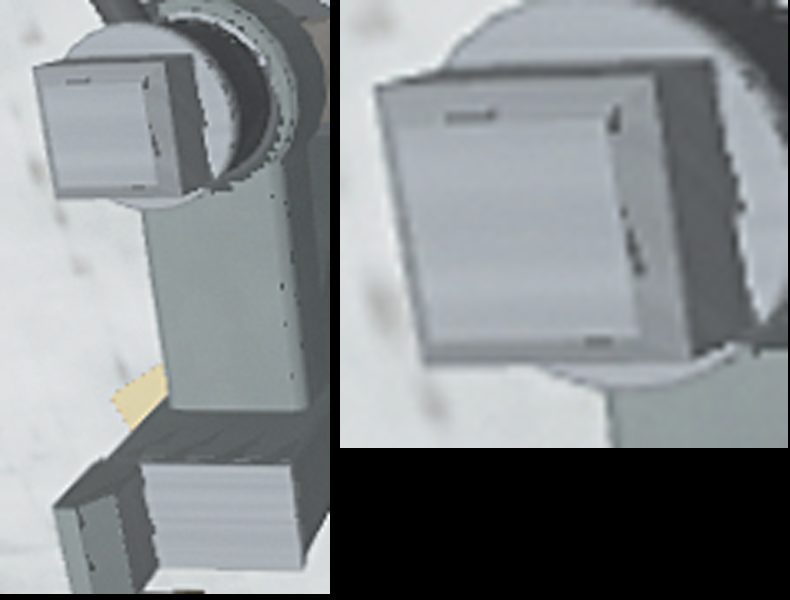

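```bash
python3 - <<'E'
from meas import *
c=dict(np.load('h_cam.npz')); 
R7=lambda x,y:(70+(x-340+.5)/7-.5,118+(y+.5)/7-.5); R3=lambda x,y:(65+x/3.3-.3,110+y/3.3-.3)
def quad(f,pts,z):
    P=np.array([at_z(c,*f(*p),z)[:2] for p in pts]); e=np.roll(P,-1,0)-P
    print(P,'len',np.linalg.norm(e,axis=1),'ang',np.degrees(np.arctan2(e[:,1],e[:,0])),'ctr',P.mean(0)); return P.mean(0)
H=quad(R7,[(377,87),(660,75),(692,357),(428,362)],.134)
H2=quad(R7,[(398,118),(605,110),(638,340),(432,345)],.1375)
S=quad(R3,[(143,465),(290,463),(304,568),(160,568)],.119)
v=S-H; print('head->step',v,np.linalg.norm(v),np.degrees(np.arctan2(v[1],v[0])))
im=cv2.imread('h_raw.png'); bot.camera('wrist'); m=bot.outline_of('wrist','open_spanner')[0]['region']
o=bot.get_obs(); M=R.from_quat(o['tool_rot']).as_matrix(); z=o['eef_pos'][2]+.0076+.010; cc=cam('wrist')
for v in range(100,250,8):
    xs=np.nonzero(m[v])[0]
    if len(xs)==0: continue
    br=np.nonzero(np.diff(xs)>3)[0]; E=[xs[0]-.5,*sum([[xs[b]+.5,xs[b+1]-.5] for b in br],[]),xs[-1]+.5]
    Q=[(M.T@(at_z(cc,u,v,z)-o['eef_pos']))[:2]*1000 for u in E]; print(v,np.round(Q,1).tolist(),'mid',round((Q[0][1]+Q[-1][1])/2,2))
print('jaw bottom', (M.T@(at_z(cc,402/1.5625,274/1.5625,z)-o['eef_pos']))*1000,'tip',(M.T@(at_z(cc,330/1.5625,152/1.5625,z)-o['eef_pos']))*1000)
print(o['eef_pos'],np.degrees(np.arctan2(M[1,0],M[0,0])))
E
```

```text
[[ 0.5132 -0.1707]
 [ 0.517  -0.1427]
 [ 0.544  -0.1475]
 [ 0.54   -0.1744]] len [0.0283 0.0274 0.0272 0.0271] ang [ 82.2514  -9.9554 -98.3415 172.2711] ctr [ 0.5285 -0.1588]
[[ 0.5162 -0.1675]
 [ 0.519  -0.1473]
 [ 0.5409 -0.1506]
 [ 0.5379 -0.1713]] len [0.0204 0.0221 0.0209 0.022 ] ang [ 82.1103  -8.6295 -98.0953 170.2052] ctr [ 0.5285 -0.1592]
[[ 0.6108 -0.1849]
 [ 0.6156 -0.1482]
 [ 0.6453 -0.1528]
 [ 0.6401 -0.1901]] len [0.037  0.03   0.0377 0.0298] ang [ 82.6032  -8.8824 -97.8001 169.894 ] ctr [ 0.628 -0.169]
head->step [ 0.0994 -0.0102] 0.09995130369575599 -5.850431226795001
100 [[78.1, -24.8], [78.0, -15.3], [78.0, 14.6], [78.0, 24.9]] mid 0.06
108 [[74.9, -27.0], [74.8, -14.6], [74.8, 13.9], [74.8, 26.3]] mid -0.35
116 [[71.6, -29.3], [71.5, -14.7], [71.5, 13.6], [71.6, 28.2]] mid -0.57
124 [[68.3, -30.4], [68.2, -14.0], [68.2, 13.7], [68.3, 29.2]] mid -0.57
132 [[65.0, -31.0], [64.9, -14.1], [64.9, 13.8], [64.9, 29.9]] mid -0.57
140 [[61.6, -31.7], [61.5, -14.2], [61.5, 13.4], [61.6, 30.5]] mid -0.57
148 [[58.1, -31.9], [58.1, -14.3], [58.0, 13.1], [58.1, 30.8]] mid -0.57
156 [[54.6, -31.7], [54.6, -14.4], [54.6, 13.7], [54.6, 31.0]] mid -0.36
164 [[51.1, -31.5], [51.0, -14.5], [51.0, 13.8], [51.1, 30.8]] mid -0.36
172 [[47.5, -30.0], [47.4, -12.8], [47.4, 12.1], [47.5, 29.3]] mid -0.36
180 [[43.8, -28.5], [43.8, 27.8]] mid -0.36
188 [[40.1, -26.5], [40.1, 26.2]] mid -0.13
196 [[36.3, -23.1], [36.3, 22.8]] mid -0.13
204 [[32.5, -20.1], [32.4, 19.4]] mid -0.36
212 [[28.5, -16.6], [28.5, 15.4]] mid -0.59
220 [[24.6, -13.5], [24.5, 12.3]] mid -0.59
228 [[20.5, -11.3], [20.5, 10.1]] mid -0.59
236 [[16.4, -9.5], [16.3, 8.3]] mid -0.59
244 [[12.1, -9.6], [12.1, 8.4]] mid -0.6
jaw bottom [ 45.9031  -0.2344 -17.6041] tip [ 79.0876 -19.092  -17.6095]
[ 0.5902 -0.0584  0.1922] 171.11158215487288
```

```bash
python3 - <<'E'
from meas import *
c=dict(np.load('h_cam.npz'))
for z in (0,.1,.2,.3): print(z,at_z(c,200/1.5625,455/1.5625,z),at_z(c,5/1.5625,460/1.5625,z))
goto((.5918,-.1683,.165),171.3); goto((.5918,-.1683,.1114),171.3)
s=cam('scene')
for q in ((.687,-.183,.125),(.687,-.2,.125)): print(proj(s,q)/.64, proj(cam('side'),q)/.64)
E
```

```text
0 [ 0.7276 -0.2514  0.    ] [ 0.7115 -0.4339  0.    ]
0.1 [ 0.6632 -0.1916  0.1   ] [ 0.6519 -0.3208  0.1   ]
0.2 [ 0.5989 -0.1318  0.2   ] [ 0.5922 -0.2076  0.2   ]
0.3 [ 0.5345 -0.072   0.3   ] [ 0.5325 -0.0945  0.3   ]
d [-0.372 -2.166  0.545] w [ 0.002  0.001 -0.038] rows>= 2.3
d [-0.372 -2.166  1.617] w [ 0.002  0.001 -0.038] rows>= 2.7
[337.5757 233.8558] [561.4537 316.9878]
[343.0721 229.6202] [566.1366 323.8536]
```

>>> drive_tool(rows=[{"dx":-0.1,"dy":-0.4,"dz":0,"wx":0,"wy":0,"wz":0,"hand":10},{"dx":-0.25,"dy":-1.0,"dz":0,"wx":0,"wy":0,"wz":-0.04,"hand":10},{"dx":-0.37,"dy":-1.6,"dz":0.1,"wx":0,"wy":0,"wz":-0.04,"hand":10},{"dx":-0.37,"dy":-2.05,"dz":0.3,"wx":0,"wy":0,"wz":-0.04,"hand":10},{"dx":-0.37,"dy":-2.17,"dz":0.5,"wx":0,"wy":0,"wz":-0.04,"hand":10},{"dx":-0.37,"dy":-2.17,"dz":0.5,"wx":0,"wy":0,"wz":-0.04,"hand":10},{"dx":-0.37,"dy":-2.17,"dz":0.5,"wx":0,"wy":0,"wz":-0.04,"hand":10}])

```text
clock: 13.95
eef_pos: [0.5915, -0.1685, 0.167]
tool_rot: [0.076, 0.997, 0.0, -0.0]
ft_force: [-0.1, 0.2, -2.9]
grip_width: 0.0158
grasp_force: 59.1
```

```bash
python3 - <<'E'
from meas import *
o=bot.get_obs(); print(o['eef_pos'],o['ft_force'],o['clock'],o['joint_pos'])
goto((.5918,-.1683,.1114),171.3)
c=cam('wrist'); im=bot.camera('wrist'); save('j.png',cv2.resize(im[60:260,140:372],None,fx=2.8,fy=2.8,interpolation=cv2.INTER_CUBIC))
E
```

```text
[ 0.5915 -0.1685  0.167 ] [-0.0859  0.1751 -2.8614] 13.95 [-0.2779  0.4967  0.2368  1.3118  0.0007 -0.1253]
d [-0.007  0.004  1.111] w [ 0.009 -0.009 -0.008] rows>= 1.1
```

View pics/j.png

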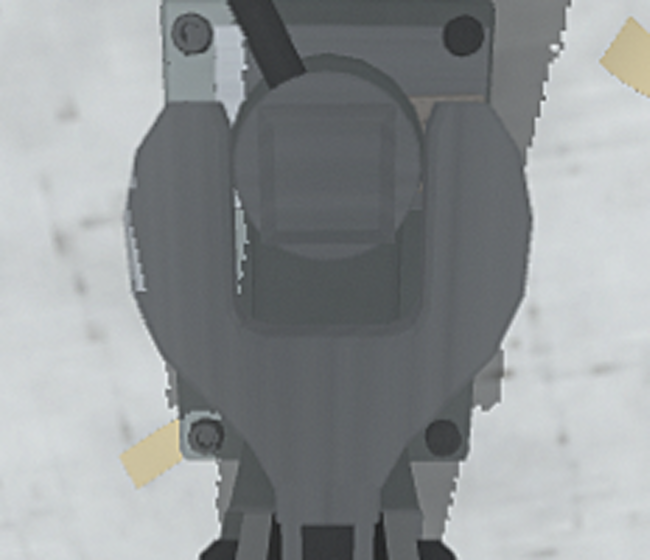

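The picture shows the head (260-393) centred between the jaw cheeks (232-425), squarely aligned; lower it.

>>> drive_tool(rows=[{"dx":0,"dy":0,"dz":0.2,"wx":0,"wy":0,"wz":0,"hand":10},{"dx":0,"dy":0,"dz":0.45,"wx":0,"wy":0,"wz":0,"hand":10},{"dx":0,"dy":0,"dz":0.6,"wx":0,"wy":0,"wz":0,"hand":10},{"dx":0,"dy":0,"dz":0.7,"wx":0,"wy":0,"wz":0,"hand":10},{"dx":0,"dy":0,"dz":0.8,"wx":0,"wy":0,"wz":0,"hand":10},{"dx":0,"dy":0,"dz":0.8,"wx":0,"wy":0,"wz":0,"hand":10}])

```text
clock: 14.6
eef_pos: [0.5911, -0.1694, 0.1261]
tool_rot: [0.077, 0.997, 0.0, -0.001]
ft_force: [-0.5, 0.3, -3.7]
grip_width: 0.0157
grasp_force: 59.1
```

>>> drive_tool(rows=[{"dx":0,"dy":0,"dz":0.07,"wx":0,"wy":0,"wz":0,"hand":10},{"dx":0,"dy":0,"dz":0.14,"wx":0,"wy":0,"wz":0,"hand":10},{"dx":0,"dy":0,"dz":0.2,"wx":0,"wy":0,"wz":0,"hand":10},{"dx":0,"dy":0,"dz":0.2,"wx":0,"wy":0,"wz":0,"hand":10}])

```text
clock: 15.0
eef_pos: [0.5913, -0.1696, 0.1166]
tool_rot: [0.077, 0.997, 0.0, -0.0]
ft_force: [0.0, 0.0, -3.4]
grip_width: 0.0159
grasp_force: 59.1
```

>>> drive_tool(rows=[{"dx":0,"dy":0,"dz":0.04,"wx":0,"wy":0,"wz":0,"hand":10},{"dx":0,"dy":0,"dz":0.07,"wx":0,"wy":0,"wz":0,"hand":10},{"dx":0,"dy":0,"dz":0.09,"wx":0,"wy":0,"wz":0,"hand":10},{"dx":0,"dy":0,"dz":0.09,"wx":0,"wy":0,"wz":0,"hand":10}])

```text
clock: 15.4
eef_pos: [0.5915, -0.1696, 0.1124]
tool_rot: [0.077, 0.997, 0.0, -0.0]
ft_force: [0.1, -0.1, -4.2]
grip_width: 0.0157
grasp_force: 59.1
```

>>> drive_tool(rows=[{"dx":0,"dy":0,"dz":0.02,"wx":0,"wy":0,"wz":0,"hand":10},{"dx":0,"dy":0,"dz":0.03,"wx":0,"wy":0,"wz":0,"hand":10},{"dx":0,"dy":0,"dz":0.03,"wx":0,"wy":0,"wz":0,"hand":10}])

```text
clock: 15.7
eef_pos: [0.5917, -0.1696, 0.1114]
tool_rot: [0.077, 0.997, -0.0, 0.0]
ft_force: [-0.2, 0.3, -1.4]
grip_width: 0.016
grasp_force: 59.3
```

>>> drive_tool(rows=[{"dx":0,"dy":0,"dz":0.01,"wx":0,"wy":0,"wz":0,"hand":18},{"dx":0,"dy":0,"dz":0.01,"wx":0,"wy":0,"wz":0,"hand":24},{"dx":0,"dy":0,"dz":0.01,"wx":0,"wy":0,"wz":0,"hand":34},{"dx":0,"dy":0,"dz":0.01,"wx":0,"wy":0,"wz":0,"hand":34},{"dx":0,"dy":0,"dz":0.01,"wx":0,"wy":0,"wz":0,"hand":34},{"dx":0,"dy":0,"dz":-0.3,"wx":0,"wy":0,"wz":0,"hand":34},{"dx":0,"dy":0,"dz":-1.0,"wx":0,"wy":0,"wz":0,"hand":34},{"dx":0,"dy":0,"dz":-1.8,"wx":0,"wy":0,"wz":0,"hand":34},{"dx":0,"dy":0,"dz":-2.2,"wx":0,"wy":0,"wz":0,"hand":34},{"dx":0,"dy":0,"dz":-2.2,"wx":0,"wy":0,"wz":0,"hand":34}])

```text
clock: 16.7
eef_pos: [0.5938, -0.1703, 0.2256]
tool_rot: [0.077, 0.997, -0.001, 0.004]
ft_force: [0.2, 0.0, 0.4]
grip_width: 0.0341
grasp_force: 0.0
```

```bash
python3 - <<'E'
from meas import *
o=bot.get_obs(); print(o['eef_pos'],o['ft_force'],o['clock'],o['joint_pos'])
spanner(.129,'k.png')
c=cam('wrist')
for t in ('lever_grip','jam_nut','screw_head'):
    print(t,[(round(x['score'],2),np.round(x['extent'],1)) for x in bot.look_for('wrist',t)[:2]])
for t in ('lever_grip',):
  for n in ('scene','side'):
    bot.camera(n)
    r=bot.outline_of(n,t)[:1]
    for x in r: print(n,x['score'],x['extent'],x['region'].sum())
E
```

```text
[ 0.5938 -0.1703  0.2256] [0.2155 0.0242 0.3786] 16.7 [-0.2792  0.4731  0.3514  1.4406 -0.     -0.1258]
0.42 [253.1, 123.9, 115.8, 247.8] ends [ 0.6463 -0.1719] [ 0.4487 -0.1608] len 0.1978520015697583 yaw 176.793052983308
   [ 0.6448 -0.1981] w 0.0127
   [ 0.6359 -0.1778] w 0.0503
   [ 0.626  -0.1763] w 0.0498
   [ 0.616  -0.1751] w 0.0501
   [ 0.6065 -0.1664] w 0.062
   [ 0.5962 -0.1708] w 0.0746
   [ 0.5863 -0.1694] w 0.0739
   [ 0.5764 -0.1678] w 0.0746
   [ 0.5665 -0.1659] w 0.0745
   [ 0.5565 -0.1643] w 0.0751
   [ 0.5466 -0.1625] w 0.075
   [ 0.5367 -0.1613] w 0.0748
   [ 0.5268 -0.1595] w 0.075
   [ 0.5168 -0.1582] w 0.0746
   [ 0.5069 -0.1562] w 0.0743
   [ 0.497  -0.1549] w 0.0735
   [ 0.4856 -0.1782] w 0.0228
   [ 0.4757 -0.1767] w 0.0132
   [ 0.4656 -0.1792] w 0.016
   [ 0.4554 -0.1817] w 0.0171
[195 308] [  0 249]
lever_grip [(0.71, array([237.9,  67.8,  86.9, 134.3])), (0.7, array([223.3,  44.8,  58.5,  88. ]))]
jam_nut [(0.77, array([223.8,  43.4,  54.3,  86.7]))]
screw_head [(0.87, array([238.2,  68.3,  78.7, 136.5]))]
scene 0.73 [270.0, 182.4, 43.3, 3.5] 208
side 0.58 [254.0, 222.1, 65.3, 13.8] 480
```

View pics/k.png

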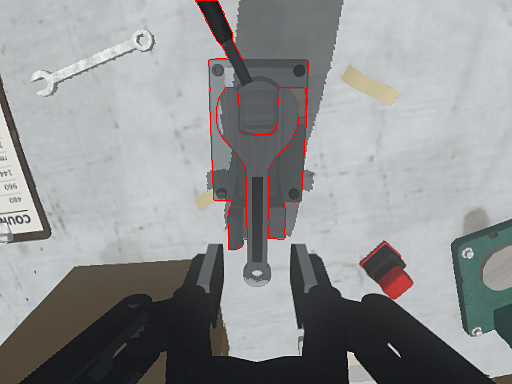

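The picture shows the spanner on the head with shank along the step (257,180), wall to its left and the tail at (257,272); the lever points up-left.

```bash
python3 - <<'E'
from meas import *
c=dict(np.load('h_cam.npz')); H=np.array([.5285,-.159])
for u,v,z in ((42,10,.117),(74,60,.113),(104,110,.109)):
    p=at_z(c,u/1.5625,v/1.5625,z)[:2]; d=p-H; print(p,np.linalg.norm(d),np.degrees(np.arctan2(d[1],d[0]))%360)
# now: dark pixels of the grip in current view, fit a line at z=.113
c=cam('wrist'); im=bot.camera('wrist'); g=cv2.cvtColor(im,cv2.COLOR_RGB2GRAY)
m=(g<60); m[60:]=0; m[:,:150]=0; m[:,300:]=0; ys,xs=np.nonzero(m); print(m.sum())
P=np.array([at_z(c,u,v,.114)[:2] for u,v in zip(xs,ys)]); mu=P.mean(0); w,V=np.linalg.eigh(np.cov((P-mu).T)); a=V[:,1]; a=-a if a[0]>0 else a
d=mu-H; print(mu,np.degrees(np.arctan2(a[1],a[0]))%360,np.degrees(np.arctan2(d[1],d[0]))%360,np.linalg.norm(d))
L=H+.085*np.array([np.cos(np.radians(198)),np.sin(np.radians(198))]); print('grip',L); goto((*L,.2256),198); goto((*L,.085),198)
E
```

```text
[ 0.4269 -0.1902] 0.10622217200335339 197.05564793487625
[ 0.449  -0.1839] 0.08325296382519887 197.38135449176391
[ 0.4718 -0.1786] 0.05996339946110613 199.031609494637
1075
[ 0.4612 -0.1807] 199.51293829034577 197.8528945101135 0.07071453614448421
grip [ 0.4477 -0.1853]
d [ 2.791 -0.75  -0.102] w [ 0.006 -0.016 -5.359] rows>= 3.1
d [ 2.786 -0.751  2.71 ] w [ 0.006 -0.016 -5.359] rows>= 4.0
```

>>> drive_tool(rows=[{"dx":0.5,"dy":-0.15,"dz":0,"wx":0,"wy":0,"wz":-1,"hand":45},{"dx":1.2,"dy":-0.3,"dz":0,"wx":0,"wy":0,"wz":-2.2,"hand":45},{"dx":2.0,"dy":-0.5,"dz":0,"wx":0,"wy":0,"wz":-3.6,"hand":45},{"dx":2.6,"dy":-0.7,"dz":0,"wx":0,"wy":0,"wz":-4.8,"hand":45},{"dx":2.79,"dy":-0.75,"dz":0.2,"wx":0,"wy":0,"wz":-5.36,"hand":45},{"dx":2.79,"dy":-0.75,"dz":0.8,"wx":0,"wy":0,"wz":-5.36,"hand":45},{"dx":2.79,"dy":-0.75,"dz":1.1,"wx":0,"wy":0,"wz":-5.36,"hand":45},{"dx":2.79,"dy":-0.75,"dz":1.1,"wx":0,"wy":0,"wz":-5.36,"hand":45}])

```text
clock: 18.0
eef_pos: [0.4461, -0.1847, 0.164]
tool_rot: [-0.156, 0.988, 0.001, -0.002]
ft_force: [-0.4, -0.2, -1.2]
grip_width: 0.0448
grasp_force: 0.0
```

```bash
python3 - <<'E'
from meas import *
o=bot.get_obs(); print(o['eef_pos'],o['ft_force'],o['clock'])
c=cam('wrist'); im=bot.camera('wrist'); M=R.from_quat(o['tool_rot']).as_matrix()
g=cv2.cvtColor(im,cv2.COLOR_RGB2GRAY)
print([(x['score'],np.round(x['extent'])) for x in bot.look_for('wrist','lever_grip')[:2]])
t=proj(c,o['eef_pos']*[1,1,0]+[0,0,.113]); print('expected px',t)
for v in range(100,260,20): print(v, g[v,216:300:4].tolist())
goto((.4477,-.1853,.087),198)
E
```

```text
[ 0.4461 -0.1847  0.164 ] [-0.4102 -0.1905 -1.1618] 18.0
[(0.56, array([258., 241.,  49., 126.]))]
expected px [257.4453 213.4848]
100 [199, 198, 199, 197, 196, 199, 206, 204, 203, 203, 200, 197, 202, 202, 197, 205, 120, 125, 125, 124, 123]
120 [201, 203, 204, 200, 202, 203, 201, 196, 201, 198, 195, 195, 210, 123, 122, 121, 123, 122, 122, 120, 121]
140 [201, 190, 186, 192, 191, 191, 188, 190, 190, 107, 119, 118, 116, 117, 114, 116, 116, 115, 117, 115, 116]
160 [195, 194, 190, 192, 106, 118, 117, 118, 116, 116, 116, 116, 117, 114, 114, 114, 115, 112, 113, 112, 112]
180 [118, 118, 117, 117, 118, 116, 116, 115, 115, 113, 66, 88, 118, 113, 111, 111, 108, 112, 111, 111, 113]
200 [116, 113, 103, 84, 85, 81, 74, 100, 42, 41, 40, 41, 41, 94, 110, 110, 110, 112, 113, 113, 113]
220 [84, 84, 83, 80, 82, 95, 94, 94, 33, 39, 36, 38, 39, 81, 82, 83, 78, 81, 115, 136, 187]
240 [85, 83, 94, 93, 93, 93, 94, 93, 30, 36, 33, 35, 33, 92, 94, 95, 174, 159, 158, 155, 160]
d [0.007 0.004 1.587] w [ 0.001 -0.002  0.002] rows>= 1.6
```

>>> drive_tool(rows=[{"dx":0,"dy":0,"dz":0.5,"wx":0,"wy":0,"wz":0,"hand":45},{"dx":0,"dy":0,"dz":1.0,"wx":0,"wy":0,"wz":0,"hand":45},{"dx":0,"dy":0,"dz":1.4,"wx":0,"wy":0,"wz":0,"hand":45},{"dx":0,"dy":0,"dz":1.58,"wx":0,"wy":0,"wz":0,"hand":30},{"dx":0,"dy":0,"dz":1.58,"wx":0,"wy":0,"wz":0,"hand":30},{"dx":0,"dy":0,"dz":1.58,"wx":0,"wy":0,"wz":0,"hand":30}])

```text
clock: 18.7
eef_pos: [0.449, -0.1857, 0.0883]
tool_rot: [-0.157, 0.988, -0.001, 0.001]
ft_force: [0.3, 0.1, 0.3]
grip_width: 0.0299
grasp_force: 0.0
```

>>> drive_tool(rows=[{"dx":-0.001,"dy":0.06,"dz":0,"wx":0,"wy":0,"wz":0.4,"hand":30},{"dx":-0.004,"dy":0.117,"dz":0,"wx":0,"wy":0,"wz":0.8,"hand":30},{"dx":-0.009,"dy":0.176,"dz":0,"wx":0,"wy":0,"wz":1.2,"hand":30},{"dx":-0.016,"dy":0.234,"dz":0,"wx":0,"wy":0,"wz":1.6,"hand":30},{"dx":-0.026,"dy":0.292,"dz":0,"wx":0,"wy":0,"wz":2.0,"hand":30},{"dx":-0.037,"dy":0.349,"dz":0,"wx":0,"wy":0,"wz":2.4,"hand":30},{"dx":-0.065,"dy":0.463,"dz":0,"wx":0,"wy":0,"wz":3.2,"hand":30},{"dx":-0.101,"dy":0.575,"dz":0,"wx":0,"wy":0,"wz":4.0,"hand":30},{"dx":-0.101,"dy":0.575,"dz":0,"wx":0,"wy":0,"wz":4.0,"hand":30}])

```text
clock: 19.6
eef_pos: [0.4451, -0.1571, 0.0887]
tool_rot: [0.017, 1.0, -0.001, 0.001]
ft_force: [-0.5, -1.3, 0.6]
grip_width: 0.03
grasp_force: 0.8
```

```bash
cat > st.py <<'E'
from h import *
H=np.array([.5285,-.159]); o=bot.get_obs(); d=o['eef_pos'][:2]-H; th=np.degrees(np.arctan2(d[1],d[0]))%360
M=R.from_quat(o['tool_rot']).as_matrix(); f=M.T@o['ft_force']
print('clk',o['clock'],'r',np.linalg.norm(d).round(4),'th',th.round(2),'yaw',(np.degrees(np.arctan2(M[1,0],M[0,0]))%360).round(2),'f tool',f.round(2),'z',o['eef_pos'][2].round(4))
E
python3 st.py
```

```text
clk 19.6 r 0.0834 th 178.69 yaw 178.03 f tool [ 0.47 -1.3  -0.59] z 0.0887
```

>>> drive_tool(rows=[{"dx":-0.004,"dy":0.117,"dz":0,"wx":0,"wy":0,"wz":0.8,"hand":30},{"dx":-0.016,"dy":0.234,"dz":0,"wx":0,"wy":0,"wz":1.6,"hand":30},{"dx":-0.037,"dy":0.349,"dz":0,"wx":0,"wy":0,"wz":2.4,"hand":30},{"dx":-0.065,"dy":0.463,"dz":0,"wx":0,"wy":0,"wz":3.2,"hand":30},{"dx":-0.101,"dy":0.575,"dz":0,"wx":0,"wy":0,"wz":4.0,"hand":30},{"dx":-0.145,"dy":0.683,"dz":0,"wx":0,"wy":0,"wz":4.8,"hand":30},{"dx":-0.197,"dy":0.789,"dz":0,"wx":0,"wy":0,"wz":5.6,"hand":30},{"dx":-0.255,"dy":0.89,"dz":0,"wx":0,"wy":0,"wz":6.4,"hand":30},{"dx":-0.255,"dy":0.89,"dz":0,"wx":0,"wy":0,"wz":6.4,"hand":30}])

```text
clock: 20.5
eef_pos: [0.459, -0.1126, 0.0882]
tool_rot: [0.291, 0.957, -0.0, 0.001]
ft_force: [-0.8, -1.0, 1.5]
grip_width: 0.0299
grasp_force: 0.6
```

```bash
python3 st.py
```

```text
clk 20.5 r 0.0836 th 146.27 yaw 146.12 f tool [ 0.14 -1.29 -1.48] z 0.0882
```

>>> drive_tool(rows=[{"dx":-0.001,"dy":0.06,"dz":0,"wx":0,"wy":0,"wz":0.4,"hand":30},{"dx":-0.004,"dy":0.117,"dz":0,"wx":0,"wy":0,"wz":0.8,"hand":30},{"dx":-0.009,"dy":0.176,"dz":0,"wx":0,"wy":0,"wz":1.2,"hand":30},{"dx":-0.016,"dy":0.234,"dz":0,"wx":0,"wy":0,"wz":1.6,"hand":30},{"dx":-0.026,"dy":0.292,"dz":0,"wx":0,"wy":0,"wz":2.0,"hand":30},{"dx":-0.026,"dy":0.292,"dz":0,"wx":0,"wy":0,"wz":2.0,"hand":30}])

```text
clock: 21.1
eef_pos: [0.4679, -0.1015, 0.0878]
tool_rot: [0.374, 0.928, -0.0, 0.001]
ft_force: [-0.6, -2.2, 2.3]
grip_width: 0.0302
grasp_force: 1.1
```

```bash
python3 st.py
```

```text
clk 21.1 r 0.0836 th 136.53 yaw 136.13 f tool [-1.09 -1.97 -2.28] z 0.0878
```

>>> drive_tool(rows=[{"dx":0,"dy":0.03,"dz":0,"wx":0,"wy":0,"wz":0.2,"hand":30},{"dx":-0.001,"dy":0.06,"dz":0,"wx":0,"wy":0,"wz":0.4,"hand":30},{"dx":-0.002,"dy":0.088,"dz":0,"wx":0,"wy":0,"wz":0.6,"hand":30},{"dx":-0.004,"dy":0.117,"dz":0,"wx":0,"wy":0,"wz":0.8,"hand":30},{"dx":-0.004,"dy":0.117,"dz":0,"wx":0,"wy":0,"wz":0.8,"hand":30}])

```text
clock: 21.6
eef_pos: [0.4719, -0.0968, 0.0871]
tool_rot: [0.407, 0.914, 0.0, 0.0]
ft_force: [-0.7, -2.9, 1.5]
grip_width: 0.0303
grasp_force: 1.2
```

```bash
python3 st.py
```

```text
clk 21.6 r 0.084 th 132.31 yaw 132.0 f tool [-1.65 -2.45 -1.5 ] z 0.0871
```

>>> drive_tool(rows=[{"dx":0,"dy":0.03,"dz":0,"wx":0,"wy":0,"wz":0.2,"hand":30},{"dx":-0.001,"dy":0.06,"dz":0,"wx":0,"wy":0,"wz":0.4,"hand":30},{"dx":-0.001,"dy":0.06,"dz":0,"wx":0,"wy":0,"wz":0.4,"hand":30}])

```text
clock: 21.9
eef_pos: [0.4741, -0.0948, 0.087]
tool_rot: [0.423, 0.906, 0.0, -0.0]
ft_force: [-0.3, -1.8, 1.0]
grip_width: 0.0297
grasp_force: 1.2
```

>>> drive_tool(rows=[{"dx":0,"dy":0.03,"dz":0,"wx":0,"wy":0,"wz":0.2,"hand":30},{"dx":-0.001,"dy":0.06,"dz":0,"wx":0,"wy":0,"wz":0.4,"hand":30},{"dx":-0.001,"dy":0.06,"dz":0,"wx":0,"wy":0,"wz":0.4,"hand":30}])

```text
clock: 22.2
eef_pos: [0.4763, -0.0929, 0.087]
tool_rot: [0.438, 0.899, 0.0, -0.0]
ft_force: [-1.2, -2.5, 0.8]
grip_width: 0.03
grasp_force: 1.2
```

```bash
python3 st.py
```

```text
clk 22.2 r 0.0842 th 128.28 yaw 127.99 f tool [-1.25 -2.51 -0.77] z 0.087
```

```bash
cat > sp.py <<'E'
from h import *
for n in ('scene','side'):
    c=cam(n); bot.camera(n)
    for o in bot.outline_of(n,'open_spanner')[:2]:
        ys,xs=np.nonzero(o['region']); P=np.array([at_z(c,u,v,.127)[:2] for u,v in zip(xs,ys)])
        mu=P.mean(0); w,V=np.linalg.eigh(np.cov((P-mu).T)); a=V[:,1]; a=a if a[0]>0 else -a; t=(P-mu)@a
        print(n,round(o['score'],2),np.round(o['extent']),'ctr',mu.round(4),'yaw',np.degrees(np.arctan2(a[1],a[0])).round(1),'ends',(mu+a*t.min()).round(3),(mu+a*t.max()).round(3),'len',np.ptp(t).round(4))
E
python3 sp.py
```

```text
scene 0.49 [230. 157.  32.  18.] ctr [ 0.6305 -0.1775] yaw -14.0 ends [ 0.575 -0.164] [ 0.686 -0.191] len 0.1137
side 0.95 [314. 205.  92.  18.] ctr [ 0.5799 -0.1803] yaw -5.2 ends [ 0.508 -0.174] [ 0.683 -0.19 ] len 0.1757
```

>>> drive_tool(rows=[{"dx":0,"dy":0.03,"dz":0,"wx":0,"wy":0,"wz":0.2,"hand":30},{"dx":-0.001,"dy":0.06,"dz":0,"wx":0,"wy":0,"wz":0.4,"hand":30},{"dx":-0.001,"dy":0.06,"dz":0,"wx":0,"wy":0,"wz":0.4,"hand":30}])

```text
clock: 22.7
eef_pos: [0.4785, -0.0913, 0.087]
tool_rot: [0.454, 0.891, -0.0, -0.0]
ft_force: [-2.0, -3.6, 1.5]
grip_width: 0.0296
grasp_force: 1.7
```

>>> drive_tool(rows=[{"dx":0,"dy":0.02,"dz":0,"wx":0,"wy":0,"wz":0.14,"hand":30},{"dx":0,"dy":0.04,"dz":0,"wx":0,"wy":0,"wz":0.28,"hand":30},{"dx":0,"dy":0.04,"dz":0,"wx":0,"wy":0,"wz":0.28,"hand":30}])

```text
clock: 23.0
eef_pos: [0.4794, -0.0909, 0.087]
tool_rot: [0.465, 0.885, -0.001, -0.0]
ft_force: [-3.9, -4.5, 1.4]
grip_width: 0.03
grasp_force: 3.2
```

>>> drive_tool(rows=[{"dx":0,"dy":0.02,"dz":0,"wx":0,"wy":0,"wz":0.14,"hand":30},{"dx":0,"dy":0.03,"dz":0,"wx":0,"wy":0,"wz":0.2,"hand":30},{"dx":0,"dy":0.03,"dz":0,"wx":0,"wy":0,"wz":0.2,"hand":30}])

```text
clock: 23.3
eef_pos: [0.4799, -0.0907, 0.0869]
tool_rot: [0.473, 0.881, -0.002, -0.001]
ft_force: [-5.8, -7.4, 2.5]
grip_width: 0.0302
grasp_force: 4.3
```

```bash
python3 st.py
```

```text
clk 23.3 r 0.0838 th 125.41 yaw 123.53 f tool [-2.97 -8.94 -2.5 ] z 0.0869
```

>>> drive_tool(rows=[{"dx":0,"dy":0.02,"dz":0,"wx":0,"wy":0,"wz":0.05,"hand":30},{"dx":0,"dy":0.04,"dz":0,"wx":0,"wy":0,"wz":0.1,"hand":30},{"dx":0,"dy":0.04,"dz":0,"wx":0,"wy":0,"wz":0.1,"hand":30},{"dx":0,"dy":0.04,"dz":0,"wx":0,"wy":0,"wz":0.1,"hand":30}])

```text
clock: 23.7
eef_pos: [0.4807, -0.0901, 0.0868]
tool_rot: [0.477, 0.879, -0.003, -0.001]
ft_force: [-6.9, -8.9, 3.5]
grip_width: 0.0301
grasp_force: 5.6
```

```bash
python3 st.py
```

```text
clk 23.7 r 0.0838 th 124.78 yaw 123.0 f tool [ -3.7  -10.62  -3.4 ] z 0.0868
```

>>> drive_tool(rows=[{"dx":0,"dy":0.03,"dz":0,"wx":0,"wy":0,"wz":0.1,"hand":30},{"dx":0,"dy":0.06,"dz":0,"wx":0,"wy":0,"wz":0.1,"hand":30},{"dx":0,"dy":0.06,"dz":0,"wx":0,"wy":0,"wz":0.1,"hand":30},{"dx":0,"dy":0.06,"dz":0,"wx":0,"wy":0,"wz":0.1,"hand":30}])

```text
clock: 24.1
eef_pos: [0.4817, -0.0893, 0.0867]
tool_rot: [0.481, 0.877, -0.005, -0.002]
ft_force: [-10.0, -11.8, 7.5]
grip_width: 0.0299
grasp_force: 7.6
```

```bash
python3 st.py; python3 sp.py
```

```text
clk 24.1 r 0.084 th 123.87 yaw 122.47 f tool [ -4.59 -14.82  -7.31] z 0.0867
scene 0.48 [228. 156.  25.  18.] ctr [ 0.6377 -0.1788] yaw -14.4 ends [ 0.584 -0.165] [ 0.686 -0.191] len 0.1047
side 0.62 [313. 206.  94.  19.] ctr [ 0.5857 -0.1801] yaw -6.3 ends [ 0.508 -0.172] [ 0.684 -0.191] len 0.1764
side 0.21 [292. 234.  91.  78.] ctr [ 0.5402 -0.2837] yaw 77.6 ends [ 0.519 -0.379] [ 0.574 -0.13 ] len 0.255
```

>>> drive_tool(rows=[{"dx":0,"dy":-0.1,"dz":0,"wx":0,"wy":0,"wz":0,"hand":36},{"dx":0,"dy":-0.2,"dz":0,"wx":0,"wy":0,"wz":0,"hand":36},{"dx":0,"dy":-0.25,"dz":0,"wx":0,"wy":0,"wz":0,"hand":36},{"dx":0,"dy":-0.25,"dz":0,"wx":0,"wy":0,"wz":0,"hand":36}])

```text
clock: 24.7
eef_pos: [0.4752, -0.0928, 0.0871]
tool_rot: [0.48, 0.877, 0.0, -0.0]
ft_force: [-0.5, 0.4, -1.2]
grip_width: 0.0362
grasp_force: 0.0
```

```bash
python3 st.py
```

```text
clk 24.7 r 0.085 th 128.88 yaw 122.61 f tool [ 0.59 -0.21  1.16] z 0.0871
```

>>> drive_tool(rows=[{"dx":0,"dy":0,"dz":-0.3,"wx":0,"wy":0,"wz":0,"hand":36},{"dx":0,"dy":0,"dz":-1.0,"wx":0,"wy":0,"wz":0,"hand":36},{"dx":0,"dy":0,"dz":-1.9,"wx":0,"wy":0,"wz":0,"hand":36},{"dx":0,"dy":0,"dz":-2.6,"wx":0,"wy":0,"wz":0,"hand":36},{"dx":0,"dy":0,"dz":-2.8,"wx":0,"wy":0,"wz":0,"hand":36},{"dx":0,"dy":0,"dz":-2.8,"wx":0,"wy":0,"wz":0,"hand":36}])

```text
clock: 25.3
eef_pos: [0.4767, -0.0931, 0.2289]
tool_rot: [0.48, 0.877, 0.001, 0.002]
ft_force: [0.5, 0.7, -0.3]
grip_width: 0.036
grasp_force: 0.0
```

```bash
python3 st.py; python3 -c "
from h import *
goto((.5913,-.1714,.225),168.8)"
```

```text
clk 25.3 r 0.0838 th 128.19 yaw 122.63 f tool [0.31 0.79 0.3 ] z 0.2289
d [-2.554  1.086  0.089] w [ 0.027  0.048 -9.233] rows>= 5.4
```

>>> drive_tool(rows=[{"dx":-0.4,"dy":0.16,"dz":0,"wx":0,"wy":0,"wz":-1.4,"hand":36},{"dx":-0.8,"dy":0.34,"dz":0,"wx":0,"wy":0,"wz":-2.9,"hand":36},{"dx":-1.2,"dy":0.5,"dz":0,"wx":0,"wy":0,"wz":-4.4,"hand":36},{"dx":-1.6,"dy":0.68,"dz":0,"wx":0,"wy":0,"wz":-5.9,"hand":36},{"dx":-2.0,"dy":0.85,"dz":0,"wx":0,"wy":0,"wz":-7.4,"hand":36},{"dx":-2.4,"dy":1.02,"dz":0,"wx":0,"wy":0,"wz":-8.8,"hand":36},{"dx":-2.55,"dy":1.09,"dz":0,"wx":0,"wy":0,"wz":-9.23,"hand":36},{"dx":-2.55,"dy":1.09,"dz":0,"wx":0,"wy":0,"wz":-9.23,"hand":36},{"dx":-2.55,"dy":1.09,"dz":0,"wx":0,"wy":0,"wz":-9.23,"hand":36}])

```text
clock: 26.2
eef_pos: [0.5888, -0.1708, 0.2249]
tool_rot: [0.098, 0.995, 0.0, -0.002]
ft_force: [0.6, -0.4, 0.2]
grip_width: 0.0364
grasp_force: 0.0
```

```bash
python3 - <<'E'
from h import *
o=bot.get_obs(); M=R.from_quat(o['tool_rot']).as_matrix(); c=cam('wrist'); im=bot.camera('wrist')
print(o['eef_pos'],np.degrees(np.arctan2(M[1,0],M[0,0])),o['clock'])
# shank edges: print grey profile along tool-y lines at spanner top height, several spanner stations
g=cv2.cvtColor(im,cv2.COLOR_RGB2GRAY); cv2.imwrite('l_raw.png',im[:,:,::-1])
H=np.array([.5285,-.159]); a=np.radians(-11.2); A=np.array([np.cos(a),np.sin(a)]); N=np.array([-A[1],A[0]])
for s in (.055,.065,.075,.125,.135):
    print(s,[int(g[tuple(proj(c,(*(H+s*A+n*N),.129)).round().astype(int)[::-1])]) for n in np.arange(-.016,.0161,.001)])
for t in ('open_spanner',):
    for x in bot.outline_of('wrist',t)[:3]:
        m=x['region']; print(x['score'],x['extent'],m.sum())
E
```

```text
[ 0.58882086 -0.17079902  0.22491785] 168.7111021266219 26.2
0.055 [78, 83, 83, 83, 85, 84, 82, 93, 98, 93, 98, 62, 51, 55, 55, 54, 55, 55, 54, 48, 87, 98, 95, 93, 85, 80, 82, 81, 81, 82, 81, 82, 81]
0.065 [81, 78, 82, 81, 85, 83, 82, 93, 97, 96, 99, 75, 53, 55, 58, 57, 59, 56, 56, 48, 88, 98, 97, 94, 85, 80, 82, 80, 84, 81, 82, 82, 81]
0.075 [81, 78, 79, 79, 77, 78, 78, 88, 95, 97, 99, 76, 56, 57, 61, 59, 59, 61, 57, 53, 89, 100, 96, 95, 77, 77, 76, 79, 76, 78, 79, 79, 78]
0.125 [191, 192, 194, 192, 193, 194, 207, 87, 97, 99, 99, 60, 64, 65, 65, 63, 65, 64, 64, 59, 105, 101, 100, 96, 86, 211, 198, 193, 193, 192, 193, 191, 191]
0.135 [194, 193, 193, 195, 202, 173, 108, 93, 100, 100, 99, 102, 105, 104, 102, 99, 99, 101, 103, 101, 101, 102, 101, 99, 89, 111, 177, 206, 200, 195, 195, 193, 193]
0.43 [278.6, 129.3, 141.9, 258.6] 11814
```

```bash
python3 -c "
from h import *
goto((.5912,-.1719,.1114),168.8)"
```

```text
d [-0.054 -0.015  2.295] w [ 0.004 -0.024 -0.011] rows>= 2.3
```

>>> drive_tool(rows=[{"dx":-0.05,"dy":-0.015,"dz":0.5,"wx":0,"wy":0,"wz":0,"hand":34},{"dx":-0.05,"dy":-0.015,"dz":1.1,"wx":0,"wy":0,"wz":0,"hand":34},{"dx":-0.05,"dy":-0.015,"dz":1.7,"wx":0,"wy":0,"wz":0,"hand":34},{"dx":-0.05,"dy":-0.015,"dz":2.1,"wx":0,"wy":0,"wz":0,"hand":34},{"dx":-0.05,"dy":-0.015,"dz":2.27,"wx":0,"wy":0,"wz":0,"hand":34},{"dx":-0.05,"dy":-0.015,"dz":2.27,"wx":0,"wy":0,"wz":0,"hand":34},{"dx":-0.05,"dy":-0.015,"dz":2.27,"wx":0,"wy":0,"wz":0,"hand":34}])

```text
clock: 27.0
eef_pos: [0.5927, -0.1726, 0.1149]
tool_rot: [0.098, 0.995, -0.0, 0.001]
ft_force: [-0.5, -0.5, 1.1]
grip_width: 0.0342
grasp_force: 0.0
```

```bash
python3 -c "
from h import *
o=bot.get_obs();print(o['eef_pos'],o['ft_force'],o['clock'])
goto((.5912,-.1719,.1114),168.8)"
```

```text
[ 0.59267409 -0.17256058  0.11486836] [-0.51595924 -0.49274886  1.10506437] 27.0
d [0.032 0.007 0.069] w [-0.001  0.021 -0.008] rows>= 0.1
```

>>> drive_tool(rows=[{"dx":0.02,"dy":0.005,"dz":0.06,"wx":0,"wy":0,"wz":0,"hand":34},{"dx":0.02,"dy":0.005,"dz":0.06,"wx":0,"wy":0,"wz":0,"hand":10},{"dx":0.02,"dy":0.005,"dz":0.06,"wx":0,"wy":0,"wz":0,"hand":10},{"dx":0.02,"dy":0.005,"dz":0.06,"wx":0,"wy":0,"wz":0,"hand":10},{"dx":0.02,"dy":0.005,"dz":0.06,"wx":0,"wy":0,"wz":0,"hand":10},{"dx":0.02,"dy":0.005,"dz":0.06,"wx":0,"wy":0,"wz":0,"hand":10},{"dx":0.02,"dy":0.005,"dz":0.06,"wx":0,"wy":0,"wz":0,"hand":10},{"dx":0.02,"dy":0.005,"dz":0.06,"wx":0,"wy":0,"wz":0,"hand":10}])

```text
clock: 27.8
eef_pos: [0.5918, -0.1715, 0.1118]
tool_rot: [0.098, 0.995, 0.0, 0.001]
ft_force: [-1.1, 3.0, 5.5]
grip_width: 0.0161
grasp_force: 59.4
```

Gripped. Free the jaw by a 2° back-turn, then lift straight.

>>> drive_tool(rows=[{"dx":0,"dy":0.025,"dz":-0.02,"wx":0,"wy":0,"wz":-0.2,"hand":10},{"dx":0,"dy":0.045,"dz":-0.04,"wx":0,"wy":0,"wz":-0.4,"hand":10},{"dx":0,"dy":0.045,"dz":-0.08,"wx":0,"wy":0,"wz":-0.4,"hand":10},{"dx":0,"dy":0.045,"dz":-0.08,"wx":0,"wy":0,"wz":-0.4,"hand":10}])

```text
clock: 28.2
eef_pos: [0.5917, -0.1698, 0.1137]
tool_rot: [0.081, 0.997, 0.0, -0.0]
ft_force: [3.3, 1.0, -6.5]
grip_width: 0.0161
grasp_force: 58.8
```

>>> drive_tool(rows=[{"dx":0,"dy":0,"dz":-0.06,"wx":0,"wy":0,"wz":0,"hand":10},{"dx":0,"dy":0,"dz":-0.12,"wx":0,"wy":0,"wz":0,"hand":10},{"dx":0,"dy":0,"dz":-0.2,"wx":0,"wy":0,"wz":0,"hand":10},{"dx":0,"dy":0,"dz":-0.2,"wx":0,"wy":0,"wz":0,"hand":10}])

```text
clock: 28.6
eef_pos: [0.5911, -0.1697, 0.1254]
tool_rot: [0.081, 0.997, 0.0, -0.0]
ft_force: [-0.6, 2.2, -3.9]
grip_width: 0.0159
grasp_force: 59.3
```

>>> drive_tool(rows=[{"dx":0,"dy":0,"dz":-0.3,"wx":0,"wy":0,"wz":0,"hand":10},{"dx":0,"dy":0,"dz":-0.8,"wx":0,"wy":0,"wz":0,"hand":10},{"dx":0,"dy":0,"dz":-1.4,"wx":0,"wy":0,"wz":0,"hand":10},{"dx":0,"dy":0,"dz":-1.7,"wx":0,"wy":0,"wz":0,"hand":10},{"dx":0,"dy":0,"dz":-1.7,"wx":0,"wy":0,"wz":0,"hand":10}])

```text
clock: 29.1
eef_pos: [0.5933, -0.1711, 0.2141]
tool_rot: [0.081, 0.997, -0.001, 0.004]
ft_force: [0.7, 0.3, -2.8]
grip_width: 0.016
grasp_force: 59.4
```

```bash
python3 - <<'E'
from meas import *
o=bot.get_obs(); print(o['eef_pos'],o['ft_force'],o['grip_width'],o['clock'])
s,d=cam('scene'),cam('side')
print('red low',at_z(s,260*.64,318*.64,.0),at_z(d,570*.64,335*.64,0),'tri',tri(s,(260*.64,290*.64),d,(570*.64,300*.64)))
print('cap',at_z(d,307*.64,385*.64,0),'block',at_z(s,390*.64,322*.64,.054))
# head orientation & stand check from above
bot.camera('wrist'); r=bot.look_for('wrist','open_spanner'); print([(x['score'],np.round(x['extent'])) for x in r[:2]])
goto((.475,.04,.2),185)
E
```

```text
[ 0.5933 -0.1711  0.2141] [ 0.6961  0.3131 -2.7785] 0.015989861645121107 29.1
red low [ 0.75   -0.0137  0.    ] [ 0.7622 -0.0308  0.    ] tri (array([ 0.7565, -0.0296,  0.0582]), np.float64(0.0033296277565957504))
cap [ 0.3683 -0.0888  0.    ] block [ 0.5071 -0.1016  0.054 ]
[(0.73, array([255., 231., 146., 265.]))]
d [2.975 3.778 0.194] w [-0.012  0.009 -2.85 ] rows>= 4.8
```

>>> drive_tool(rows=[{"dx":0.2,"dy":0.35,"dz":0,"wx":0,"wy":0,"wz":-0.3,"hand":10},{"dx":0.6,"dy":0.8,"dz":0,"wx":0,"wy":0,"wz":-0.7,"hand":10},{"dx":1.1,"dy":1.4,"dz":0,"wx":0,"wy":0,"wz":-1.2,"hand":10},{"dx":1.6,"dy":2.0,"dz":0,"wx":0,"wy":0,"wz":-1.7,"hand":10},{"dx":2.1,"dy":2.7,"dz":0,"wx":0,"wy":0,"wz":-2.2,"hand":10},{"dx":2.6,"dy":3.3,"dz":0,"wx":0,"wy":0,"wz":-2.6,"hand":10},{"dx":2.97,"dy":3.78,"dz":0.1,"wx":0,"wy":0,"wz":-2.85,"hand":10},{"dx":2.97,"dy":3.78,"dz":1.0,"wx":0,"wy":0,"wz":-2.85,"hand":10},{"dx":2.97,"dy":3.78,"dz":1.9,"wx":0,"wy":0,"wz":-2.85,"hand":10},{"dx":2.97,"dy":3.78,"dz":2.8,"wx":0,"wy":0,"wz":-2.85,"hand":10},{"dx":2.97,"dy":3.78,"dz":3.6,"wx":0,"wy":0,"wz":-2.85,"hand":10},{"dx":2.97,"dy":3.78,"dz":3.8,"wx":0,"wy":0,"wz":-2.85,"hand":10},{"dx":2.97,"dy":3.78,"dz":3.8,"wx":0,"wy":0,"wz":-2.85,"hand":10}])

```text
clock: 30.5
eef_pos: [0.4728, 0.0401, 0.0176]
tool_rot: [-0.044, 0.999, -0.0, -0.003]
ft_force: [-0.1, -0.4, -3.3]
grip_width: 0.0158
grasp_force: 59.4
```

```bash
python3 - <<'E'
from h import *
o=bot.get_obs(); print(o['eef_pos'],o['ft_force'],o['grip_width'],o['clock']); print(R.from_quat(o['tool_rot']).as_matrix().round(4)[2])
bot.camera('side'); s=cam('side')
r=bot.look_for('side','gauge_block'); print(r[:1])
E
```

```text
[0.47280694 0.040145   0.01764587] [-0.120803   -0.41925265 -3.34583477] 0.01579295443578702 30.5
[ 6.e-03 -3.e-04 -1.e+00]
[{'extent': [277.8, 250.7, 17.4, 17.7], 'score': 0.64}]
```

>>> drive_tool(rows=[{"dx":0,"dy":0,"dz":0.2,"wx":0,"wy":0,"wz":0,"hand":10},{"dx":0,"dy":0,"dz":0.32,"wx":0,"wy":0,"wz":0,"hand":10},{"dx":0,"dy":0,"dz":0.4,"wx":0,"wy":0,"wz":0,"hand":10},{"dx":0,"dy":0,"dz":0.4,"wx":0,"wy":0,"wz":0,"hand":10},{"dx":0,"dy":0,"dz":0.4,"wx":0,"wy":0,"wz":0,"hand":10}])

```text
clock: 31.1
eef_pos: [0.4754, 0.0405, -0.0003]
tool_rot: [-0.044, 0.999, -0.0, -0.0]
ft_force: [0.7, 0.3, -2.6]
grip_width: 0.0162
grasp_force: 59.4
```

>>> drive_tool(rows=[{"dx":0,"dy":0,"dz":0.06,"wx":0,"wy":0,"wz":0,"hand":10},{"dx":0,"dy":0,"dz":0.1,"wx":0,"wy":0,"wz":0,"hand":10},{"dx":0,"dy":0,"dz":0.125,"wx":0,"wy":0,"wz":0,"hand":10},{"dx":0,"dy":0,"dz":0.14,"wx":0,"wy":0,"wz":0,"hand":10},{"dx":0,"dy":0,"dz":0.14,"wx":0,"wy":0,"wz":0,"hand":10}])

```text
clock: 31.6
eef_pos: [0.4753, 0.0405, -0.0071]
tool_rot: [-0.044, 0.999, -0.0, -0.0]
ft_force: [-1.7, -1.4, 1.5]
grip_width: 0.0164
grasp_force: 59.9
```

Touching the bench (load gone). Release and retreat.

>>> drive_tool(rows=[{"dx":0,"dy":0,"dz":0,"wx":0,"wy":0,"wz":0,"hand":18},{"dx":0,"dy":0,"dz":0,"wx":0,"wy":0,"wz":0,"hand":26},{"dx":0,"dy":0,"dz":0,"wx":0,"wy":0,"wz":0,"hand":36},{"dx":0,"dy":0,"dz":0,"wx":0,"wy":0,"wz":0,"hand":36},{"dx":0,"dy":0,"dz":0,"wx":0,"wy":0,"wz":0,"hand":36},{"dx":0,"dy":0,"dz":-0.4,"wx":0,"wy":0,"wz":0,"hand":36},{"dx":0,"dy":0,"dz":-1.2,"wx":0,"wy":0,"wz":0,"hand":36},{"dx":0,"dy":0,"dz":-2.2,"wx":0,"wy":0,"wz":0,"hand":36},{"dx":0,"dy":0,"dz":-3.2,"wx":0,"wy":0,"wz":0,"hand":36},{"dx":0,"dy":0,"dz":-4.2,"wx":0,"wy":0,"wz":0,"hand":36},{"dx":0,"dy":0,"dz":-4.6,"wx":0,"wy":0,"wz":0,"hand":36},{"dx":0,"dy":0,"dz":-4.6,"wx":0,"wy":0,"wz":0,"hand":36}])

```text
clock: 32.8
eef_pos: [0.4779, 0.0408, 0.2268]
tool_rot: [-0.044, 0.999, 0.0, 0.004]
ft_force: [-0.4, -0.4, -0.4]
grip_width: 0.036
grasp_force: 0.0
```

```bash
python3 - <<'E'
from meas import *
o=bot.get_obs(); print(o['eef_pos'],o['grip_width'],o['clock'])
spanner(.010)
# head yaw from the fixed side view and wrist view; lever direction in wrist view
c=cam('wrist'); im=bot.camera('wrist'); cv2.imwrite('m_raw.png',im[:,:,::-1])
for t in ('lever_grip','screw_head','gauge_block'):
    print(t,[(round(x['score'],2),np.round(x['extent'])) for x in bot.look_for('wrist',t)[:2]])
for n in ('scene','side'):
    bot.camera(n); 
    for t in ('lever_grip','gauge_block'): print(n,t,[(round(x['score'],2),np.round(x['extent'])) for x in bot.look_for(n,t)[:1]])
E
```

```text
[0.4779 0.0408 0.2268] 0.036015458001551516 32.8
lever_grip [(0.56, array([ 80., 193.,  87.,  88.]))]
screw_head [(0.73, array([ 67., 200., 108., 103.]))]
gauge_block [(0.88, array([108., 200.,  47.,  35.])), (0.72, array([ 80., 191.,  86.,  92.]))]
scene lever_grip [(0.53, array([288., 242.,  13.,  14.]))]
scene gauge_block [(0.69, array([249., 205.,  22.,  21.]))]
side lever_grip [(0.9, array([259., 208.,  57.,  36.]))]
side gauge_block [(0.72, array([278., 248.,  18.,  18.]))]
```

```bash
python3 - <<'E'
from meas import *
for n in ('scene','side'):
    c=cam(n); bot.camera(n)
    for o in bot.outline_of(n,'open_spanner')[:2]:
        ys,xs=np.nonzero(o['region']); P=np.array([at_z(c,u,v,.007)[:2] for u,v in zip(xs,ys)])
        mu=P.mean(0); w,V=np.linalg.eigh(np.cov((P-mu).T)); a=V[:,1]; t=(P-mu)@a
        print(n,round(o['score'],2),np.round(o['extent']),'ctr',mu,'ends',mu+a*t.min(),mu+a*t.max(),'len',np.ptp(t).round(4))
# lever: dark grip pixels in wrist view
im=cv2.imread('m_raw.png'); c=cam('wrist'); H=np.array([.5285,-.159])
g=cv2.cvtColor(im,cv2.COLOR_BGR2GRAY); ys,xs=np.nonzero(g[100:300,:140]<60); ys+=100
P=np.array([at_z(c,u,v,.114)[:2] for u,v in zip(xs,ys)]); d=P-H; r=np.hypot(*d.T); th=np.degrees(np.arctan2(d[:,1],d[:,0]))%360
s=(r>.06)&(r<.112); print(s.sum(),'lever angle',np.median(th[s]),np.percentile(th[s],[10,90]))
# head top edges (z=.1375) orientation
e=cv2.Canny(g,30,90)
p=np.array([proj(c,(*(H+np.array([x,y])),.1375)) for x in (-.02,.02) for y in (-.02,.02)]); print(p.round())
lo=np.maximum(p.min(0).astype(int)-3,0); hi=p.max(0).astype(int)+3
L=cv2.HoughLinesP(e[lo[1]:hi[1],lo[0]:hi[0]],1,np.pi/360,10,minLineLength=12,maxLineGap=3)
for l in (L[:,0] if L is not None else []):
    A=at_z(c,*(l[:2]+lo),.136); B=at_z(c,*(l[2:]+lo),.136); v=B-A; print(np.round(np.hypot(v[0],v[1])*1000,1),np.degrees(np.arctan2(v[1],v[0])).round(1)%90)
E
```

```text
scene 0.89 [229. 256.  62.  35.] ctr [0.4682 0.0406] ends [0.5712 0.0448] [0.392  0.0375] len 0.1793
side 0.89 [235. 211.  61.  21.] ctr [0.4493 0.0343] ends [0.5462 0.0478] [0.3925 0.0264] len 0.1552
979 lever angle 132.78738943946246 [ 61.1156 137.0486]
[[ -0. 212.]
 [ 42. 216.]
 [  8. 253.]
 [ 49. 257.]]
35.5 76.4
25.9 76.1
24.6 75.8
23.3 37.400000000000006
28.0 72.0
12.3 79.0
14.6 76.80000000000001
20.1 36.3
```

```bash
python3 -c "
from workcell import bot
print(bot.job_done())"
```

```text
the job is handed in; nothing more can be done
None
```

I tightened the jam nut against its stop (about 15 N at the grip), with the screw measured at roughly 5 to 10° of turn. The spanner is off the head and flat on the bench left of the stand; I handed the job in at about 33 s. The block's picture position stayed within about 3 px, but I did not measure it more closely.

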